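# Stand the clay flutes in the display stand

### The job

Stand the clay flutes lying on the shelf upright in the wooden stand, foot down on the pocket floor and beak up: the long one (175 mm) in the back pocket, the medium (150 mm) in the middle, the short (125 mm) in the front; there may be two or three, and a missing one's pocket stays empty. Finish them one at a time, longest first so that the leaning hand never reaches over a standing one, and turn each by way of the angled cradle: lay it on the slope with its foot against the stop, let it rest there on its own, then take it again at a steeper angle and stand it up. Leave the other toys where they are.

Things in the scene. Friction and masses are not known exactly. Their poses are not given: they have to be found in the camera images.
- flute_long: square brown clay flute, 175 mm long, 6 finger holes on one face: a 32 x 32 mm bar with a plain foot end and a narrow beak (24 x 14 mm) over the last 22 mm. Starts lying on the table. Origin on its axis at mid-length, where it balances within 6 mm; +x runs from foot to beak, y and z are normal to the side faces. About 180 g. May be absent
- flute_long_foot (a point): centre of the foot end face of flute_long
- flute_mid: square brown clay flute, 150 mm long, 4 finger holes on one face: a 32 x 32 mm bar with a plain foot end and a narrow beak (24 x 14 mm) over the last 22 mm. Starts lying on the table. Origin on its axis at mid-length, where it balances within 6 mm; +x runs from foot to beak, y and z are normal to the side faces. About 150 g. May be absent
- flute_mid_foot (a point): centre of the foot end face of flute_mid
- flute_short: square brown clay flute, 125 mm long, 2 finger holes on one face: a 32 x 32 mm bar with a plain foot end and a narrow beak (24 x 14 mm) over the last 22 mm. Starts lying on the table. Origin on its axis at mid-length, where it balances within 6 mm; +x runs from foot to beak, y and z are normal to the side faces. About 120 g. May be absent
- flute_short_foot (a point): centre of the foot end face of flute_short
- cradle: fixed angled wooden cradle, 127 mm high. Origin on the table right below cradle_seat, z up. Its slope rises at 45 degrees towards its own +x (away from the robot, within 0.2 rad of straight ahead). A flute lies on a spine 22 mm wide, 130 mm long, 20 mm thick (narrower than the flute: fingers pass either side), carried by a post of the same width. Base plate 170 x 90 x 14 mm
- cradle_seat (a point): mid-width point where the slope meets the stop plate at its low end, 35 mm above the table. Stop: 62 mm wide, 22 mm above the slope. Two side cheeks, 36 mm apart and 14 mm above the slope, guide only the lowest 36 mm. A flute let go on the slope slides down to the stop; its foot centre is then 16 mm off the slope from this point
- stand: fixed wooden display stand, 202 mm (x) x 68 mm (y) x 54 mm high, with a row of three square pockets along its x, each 37 x 37 mm and 48 mm deep, 64 mm apart, sides parallel to the stand. Origin under its centre; +x points to its back, away from the robot (within 0.25 rad of straight ahead)
- pocket_back (a point): centre of the floor of the back pocket (farthest from the robot), 6 mm above the table
- pocket_middle (a point): centre of the floor of the middle pocket (between the other two), 6 mm above the table
- pocket_front (a point): centre of the floor of the front pocket (nearest to the robot), 6 mm above the table
- lion: yellow clay lion, 75 x 36 mm body, 92 mm high, origin under its middle. Loose bystander, leave it alone
- ocarina: sea-green clay fish ocarina, 110 x 40 x 46 mm, origin under its middle. Loose bystander, leave it alone
- truck: painted wooden toy truck, 120 x 60 x 63 mm, origin under its middle. Loose bystander, leave it alone
- pitcher: glazed clay mini-pitcher, 54 mm wide, 65 mm high, origin under its middle. Loose bystander, leave it alone
- turtle: small brown clay turtle, 67 x 50 x 34 mm, origin under its middle. Loose bystander, leave it alone
Not all that is in view belongs to the job. Leave any yellow look-alike of the flute_mid alone.

How it is judged:
On the way, in this order (a step that is already met when the one before it is completed fails the run):
1. the long flute lies foot-down on the sloping cradle block, let go (distance between flute_long_foot and cradle_seat below 0.032 m and angle between flute_long's own x axis and vertical between 0.6 and 0.97 rad and contact force between flute_long and cradle above 0.2 N and linear speed of flute_long below 0.03 m/s and contact force between each of the fingers, the arm and flute_long below 0.1 N), for 0.2 s.
2. the long flute stands beak up in the back pocket, let go (angle between flute_long's own x axis and vertical below 0.13 rad and z of flute_long_foot in the frame of pocket_back below 0.006 m and x of flute_long_foot in the frame of pocket_back between -0.008 and 0.008 m and y of flute_long_foot in the frame of pocket_back between -0.008 and 0.008 m and linear speed of flute_long below 0.03 m/s and contact force between each of the fingers, the arm and flute_long below 0.1 N), for 0.2 s.
3. the mid flute lies foot-down on the sloping cradle block, let go (distance between flute_mid_foot and cradle_seat below 0.032 m and angle between flute_mid's own x axis and vertical between 0.6 and 0.97 rad and contact force between flute_mid and cradle above 0.2 N and linear speed of flute_mid below 0.03 m/s and contact force between each of the fingers, the arm and flute_mid below 0.1 N), for 0.2 s.
4. the mid flute stands beak up in the middle pocket, let go (angle between flute_mid's own x axis and vertical below 0.13 rad and z of flute_mid_foot in the frame of pocket_middle below 0.006 m and x of flute_mid_foot in the frame of pocket_middle between -0.008 and 0.008 m and y of flute_mid_foot in the frame of pocket_middle between -0.008 and 0.008 m and linear speed of flute_mid below 0.03 m/s and contact force between each of the fingers, the arm and flute_mid below 0.1 N), for 0.2 s.
5. the short flute lies foot-down on the sloping cradle block, let go (distance between flute_short_foot and cradle_seat below 0.032 m and angle between flute_short's own x axis and vertical between 0.6 and 0.97 rad and contact force between flute_short and cradle above 0.2 N and linear speed of flute_short below 0.03 m/s and contact force between each of the fingers, the arm and flute_short below 0.1 N), for 0.2 s.
6. the short flute stands beak up in the front pocket, let go (angle between flute_short's own x axis and vertical below 0.13 rad and z of flute_short_foot in the frame of pocket_front below 0.006 m and x of flute_short_foot in the frame of pocket_front between -0.008 and 0.008 m and y of flute_short_foot in the frame of pocket_front between -0.008 and 0.008 m and linear speed of flute_short below 0.03 m/s and contact force between each of the fingers, the arm and flute_short below 0.1 N), for 0.2 s.
At the end, for the whole second after the job is handed in: every flute present stands released in its own pocket (long back, medium middle, short front), beak up, within 0.13 rad of vertical, foot within 6 mm of the pocket floor and within 8 mm of its centre (angle between each of flute_long, flute_mid, flute_short's own x axis and vertical below 0.13 rad and z of flute_long_foot in the frame of pocket_back below 0.006 m and x of flute_long_foot in the frame of pocket_back between -0.008 and 0.008 m and y of flute_long_foot in the frame of pocket_back between -0.008 and 0.008 m and contact force between each of the fingers, the arm and flute_long below 0.1 N and z of flute_mid_foot in the frame of pocket_middle below 0.006 m and x of flute_mid_foot in the frame of pocket_middle between -0.008 and 0.008 m and y of flute_mid_foot in the frame of pocket_middle between -0.008 and 0.008 m and contact force between each of the fingers, the arm and flute_mid below 0.1 N and z of flute_short_foot in the frame of pocket_front below 0.006 m and x of flute_short_foot in the frame of pocket_front between -0.008 and 0.008 m and y of flute_short_foot in the frame of pocket_front between -0.008 and 0.008 m and contact force between each of the fingers, the arm and flute_short below 0.1 N); the robot touches nothing.
It fails at once if a bystander toy is pushed more than 50 mm from its place (distance of any of lion, ocarina, truck, pitcher, turtle from where it was at the start of the episode above 0.05 m).
Of flute_long, flute_mid, flute_short only 2 to 3 are there at a start; the rules pass over those that are not, and their reading is None.
At some moment in a run one of flute_long, flute_mid, flute_short may be knocked a few centimetres aside while the robot is not near it.
Once in a run the grip may slacken for a moment while it holds something.
It also fails if it takes over 210 s, if anything falls off the work surface, if the arm or the gripper's body presses on something with over 40 N, if the wrist force passes 120 N, or if a joint passes its speed limit or range.

### The arm

A 7-joint arm with a two-finger parallel gripper is mounted at the origin on the work surface. World frame = base frame: x ahead of the robot, y to its left, z up, the work surface at z = 0. Lengths are in m, angles in rad, forces in N, time in s.
With the tool pointing down it reaches from about 0.4 to 0.85 m from the base axis. Payload 10.4 kg.
Tool frame: the origin (TCP) lies midway between the tips of the shut fingers; the grasp point (between the pads) lies 19 mm behind it; z points along the fingers, y is the line along which they close (so a half turn about z gives the same grasp; the last joint's range is limited). The gripper opens to 85 mm and grips with 20 to 120 N. Pads are 22 mm wide; open, the fingers measure 114 mm over their backs; the gripper's body (76 mm by 85 mm) begins 54 mm behind the grasp point. The pads swing forward as they close: fully open they stand 13 mm farther back than shut.
Start: joints at [1.224, 0.332, -0.065, 1.46, 0.022, 1.35, -0.088], TCP at [0.199, -0.593, 0.231] pointing down, gripper open.
Joint ranges: [-2.6, 2.6], [-0.5, 2.12], [-1.47, 1.34], [0.16, 2.42], [-1.27, 4.41], [0.06, 2.06], [-2.6, 2.6]. Speed limits (rad/s): [2.22, 2.22, 2.79, 2.79, 3.14, 3.14, 3.14].

### API

Orientations are given as a unit quaternion [x, y, z, w].
In Python, from workcell import monitor, eyes, manip gives the robot as it stands.
- The arm moves only by the tool send_rows, never from a script. Its arguments are lists of equal length, an entry for each row: "offset": the shift along the tool's x, y, z in mm, a list of three; "roll": the turn about the tool's z in rad. In form: {"offset": [[tx, ty, tz], ...], "roll": [roll, ...]}. A call has exactly 5 rows; each row is the pose to reach, as a shift and turn from the pose commanded when the call began, along the tool's axes at that moment; what a row does not reach only later rows make up. A row lasts 1/12 s, in which the tool goes at most 41.7 mm and 7.16 degrees, less where a joint would pass 70% of its speed; a pose out of reach is approached as far as the arm can. A call with a gripper value outside its range is refused whole. "jaw" is the opening, from 0 (shut) to 1 (fully open), set as the call begins (left out, the last holds). The fingers move at their own pace and stop on an object; "newtons" is the grip in N (left out, the last holds). Time passes only in rows, so rows that repeat a pose let the fingers close, or fill a call up. It gives the time, the measured TCP pose, the force and the opening at its end, in the units of the state.
- monitor.get_obs(): the state, without advancing time (a new reading comes with each control period).
- eyes.camera(name): name is "side" or "top"; returns (picture, depth): 480x640x3 uint8, blue, green, red; 480x640 float32, m along the optical axis (not along the pixel's ray), 0 where there is no reading.
- eyes.camera_params(name): a dict with "fovy" (degrees; the focal length in pixels is half the picture's height over the tangent of half this angle, whatever the lens; pixels are square), "cx", "cy" (the principal point, pixels), "k1" (the pictures are not rectified: a ray, as slopes to the right and down, at radius r is drawn at 1 + k1 r^2 times it, then the intrinsics apply), "R" (3x3) and "t" (3): a world point X has camera coordinates R X + t. Camera axes: x right, y down, z forward; pixel columns grow to the right and rows downward; lengths in m; the calibration is good to about 2 mm. A picture is of the moment at which its call begins. camera_params takes no time and is no camera call.
- manip.hand_in(): hands the job in, once; it reports no verdict.
The state is a dict: "clock": time; "joint_pos": joint angles; "joint_velocities": joint speeds; "tau": joint torques, N m; "position": TCP position; "ee_rot": TCP orientation; "ft_force": force on the tool from outside, world axes, zero at the start; "torque": the same for the moment, N m; "grip_width": opening from 0.0 (shut) to 1.0 (fully open).
Only numpy, scipy, OpenCV 4.12 (cv2) and the standard library are available. Lean on these libraries where they do the work, as an engineer would, in place of code of your own. Each camera call takes 0.05 s, during which the arm holds its last target. There are 200 camera calls.

## Working session

There is one attempt and no reset: what is moved stays moved. The work goes in short steps, Python scripts to look and compute and a tool call to move; the robot and the scene stay as the last step left them, time stands still between calls to the robot, and variables do not carry over. Pictures are saved under pics/ and viewed, on a budget of 14 in all, crops included, one or two more only if the job needs it, and the job is handed in when it is done.

Besides the shell and the picture viewer there is one more tool, called after "Emit:" by a JSON object that holds its "api" and its "payload", one argument or row to a line. send_rows: Moves the arm, as the interface text tells. Its arguments: {"type":"object","properties":{"offset":{"type":"array"},"roll":{"type":"array"},"jaw":{"type":"number"},"newtons":{"type":"number"}},"required":["offset","roll"]}

```bash
ls; mkdir -p pics; python3 - <<'E'
from workcell import monitor, eyes, manip
import numpy as np, cv2
o=monitor.get_obs()
for k in o: print(k,np.round(o[k],3))
for n in("side","top"):
    p=eyes.camera_params(n); print(n,{k:np.round(v,4).tolist() for k,v in p.items()})
    im,d=eyes.camera(n); np.savez(f"/tmp/{n}0.npz",im=im,d=d); cv2.imwrite(f"pics/{n}0.png",im); print(d.min(),d.max(),(d==0).mean())
E
```

```text
pics
clock 0.0
joint_pos [ 1.224  0.333 -0.065  1.461  0.022  1.35  -0.088]
joint_velocities [ 0.001  0.001  0.002  0.     0.    -0.    -0.001]
tau [ 0.0000e+00 -6.2544e+01  4.9000e-02 -3.9161e+01  1.6000e-02  1.0000e-02
  0.0000e+00]
position [ 0.199 -0.592  0.23 ]
ee_rot [ 0.987  0.161 -0.    -0.001]
ft_force [-0.539 -0.105 -0.094]
torque [ 0.019 -0.015  0.005]
grip_width 0.996
side {'fovy': 48.9367, 'cx': 315.414, 'cy': 235.4829, 'k1': -0.0349, 'R': [[-0.8323, -0.5542, 0.0121], [-0.4133, 0.6059, -0.6797], [0.3693, -0.5708, -0.7334]], 't': [0.4494, 0.3018, 0.9224]}
0.0 3.2470248 0.0041015625
top {'fovy': 42.309, 'cx': 325.2038, 'cy': 239.5238, 'k1': -0.0888, 'R': [[-0.0266, -0.9993, -0.0262], [-0.9839, 0.0308, -0.1758], [0.1765, 0.0211, -0.9841]], 't': [-0.0231, 0.5691, 1.3827]}
0.0 2.478541 0.004241536458333334
```

View pics/top0.png

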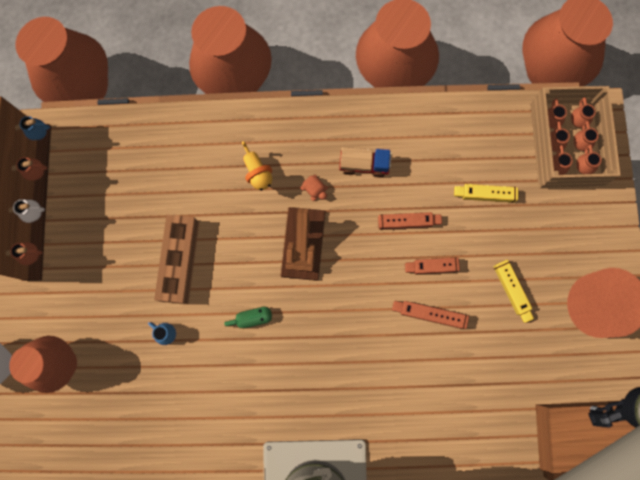

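View pics/side0.png

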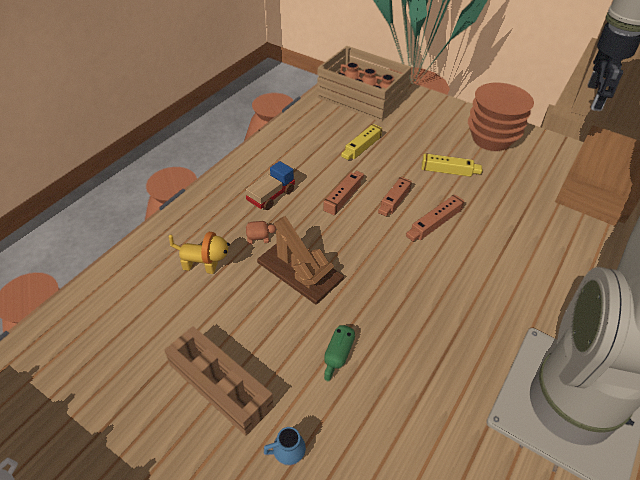

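```bash
cat > h.py <<'E'
import numpy as np, cv2
from workcell import monitor, eyes, manip
def cloud(name,d):
    p=eyes.camera_params(name); f=240/np.tan(np.radians(p["fovy"])/2)
    K=np.array([[f,0,p["cx"]],[0,f,p["cy"]],[0,0,1]])
    # pixel -> undistorted slopes (fixed point)
    v,u=np.mgrid[0:480,0:640].astype(float)
    q=cv2.undistortPoints(np.stack([u,v],-1).reshape(-1,1,2),K,np.array([p["k1"],0,0,0])).reshape(480,640,2)
    c=np.dstack([q*d[...,None],d]); R=np.array(p["R"])
    return (c-np.array(p["t"]))@R   # R^T (c-t)
def snap(name):
    im,d=eyes.camera(name); return im,cloud(name,d),d
def project(name,X):
    p=eyes.camera_params(name); f=240/np.tan(np.radians(p["fovy"])/2)
    c=np.asarray(X)@np.array(p["R"]).T+np.array(p["t"]); s=c[...,:2]/c[...,2:]
    return s*(1+p["k1"]*(s**2).sum(-1,keepdims=True))*f+[p["cx"],p["cy"]]
E
python3 - <<'E'
from h import *
S={n:np.load(f"/tmp/{n}0.npz") for n in("side","top")}
C={n:cloud(n,S[n]["d"]) for n in S}
for n in S:
    im=S[n]["im"]; hsv=cv2.cvtColor(im,cv2.COLOR_BGR2HSV); P=C[n]; d=S[n]["d"]
    ok=(d>0)&(P[...,0]>.2)&(P[...,0]<.95)&(abs(P[...,1])<.7)
    tb=ok&(abs(P[...,2])<.01); print(n,"table z",np.median(P[tb][:,2]))
    m=ok&(P[...,2]>.012)&(P[...,2]<.3)
    N,L,st,ce=cv2.connectedComponentsWithStats(m.astype(np.uint8))
    for i in range(1,N):
        if st[i,4]<60: continue
        Q=P[L==i]; z=Q[:,2]; zt=np.percentile(z,97)
        r=cv2.minAreaRect(Q[:,:2].astype(np.float32)*1000)
        print(n,np.round(ce[i]),st[i,4],"zt %.3f"%zt,"hsv",np.median(hsv[L==i],0),"rect",np.round(r[0]),np.round(r[1]),round(r[2],1))
for n,(x0,y0,x1,y1) in dict(top=(370,200,480,335),side=(310,160,480,250)).items():
    c=S[n]["im"][y0:y1,x0:x1]; cv2.imwrite(f"/tmp/{n}c.png",cv2.resize(c,None,fx=4.5,fy=4.5,interpolation=cv2.INTER_CUBIC))
a=cv2.imread("/tmp/topc.png"); b=cv2.imread("/tmp/sidec.png"); print(a.shape,b.shape)
t=S["top"]["im"][205:290,275:335]
t=cv2.resize(t,None,fx=5,fy=5,interpolation=cv2.INTER_CUBIC)
h=600; a=cv2.resize(a,(int(a.shape[1]*h/a.shape[0]),h)); t=cv2.resize(t,(300,425)); t=cv2.copyMakeBorder(t,0,h-425,0,0,0)
cv2.imwrite("pics/crop1.png",np.hstack([a,t]))
E
```

```text
side table z 0.0008670090281580515
side [359.  86.] 3393 zt 0.101 hsv [ 15. 105. 143.] rect [ 798. -627.] [146. 226.] 89.9
side [594.  78.] 183 zt 0.294 hsv [100.  34.  38.] rect [ 214. -635.] [25. 19.] 32.5
side [498. 117.] 3085 zt 0.136 hsv [  9. 142. 151.] rect [ 399. -640.] [120. 149.] 89.5
side [361. 141.] 603 zt 0.036 hsv [ 24. 166. 187.] rect [ 676. -424.] [154.  36.] 85.0
side [451. 164.] 780 zt 0.035 hsv [ 24. 164. 184.] rect [ 439. -476.] [149.  43.] 21.1
side [271. 185.] 1329 zt 0.064 hsv [ 16. 116. 124.] rect [ 759. -137.] [122.  59.] 83.4
side [343. 191.] 717 zt 0.035 hsv [  9. 141. 154.] rect [ 614. -239.] [ 35. 152.] 0.9
side [395. 195.] 611 zt 0.035 hsv [  9. 141. 154.] rect [ 504. -284.] [ 33. 129.] 1.5
side [435. 217.] 987 zt 0.035 hsv [  9. 141. 153.] rect [ 394. -275.] [179.  36.] 75.2
side [295. 258.] 3533 zt 0.116 hsv [ 13. 139. 126.] rect [608.  13.] [ 91. 249.] 83.1
side [202. 251.] 1258 zt 0.097 hsv [ 21. 172. 181.] rect [741. 129.] [125.  57.] 36.2
side [338. 349.] 995 zt 0.045 hsv [ 64. 100. 102.] rect [394. 149.] [ 40. 109.] 12.5
side [219. 378.] 4694 zt 0
[... 953 characters left out ...]
259.] 2424 zt 0.059 hsv [ 12. 141. 155.] rect [536. 313.] [ 71. 205.] 82.9
top [433. 266.] 737 zt 0.037 hsv [  8. 162. 182.] rect [ 503. -286.] [ 33. 124.] 1.5
top [514. 290.] 946 zt 0.037 hsv [ 23. 174. 231.] rect [ 438. -475.] [149.  35.] 23.3
top [602. 303.] 3895 zt 0.137 hsv [  8. 163. 182.] rect [ 398. -642.] [151. 115.] 0.1
top [431. 314.] 1060 zt 0.037 hsv [  8. 162. 180.] rect [ 391. -276.] [174.  33.] 75.0
top [251. 318.] 668 zt 0.045 hsv [ 62. 106. 107.] rect [393. 146.] [ 40. 112.] 12.5
top [163. 333.] 472 zt 0.069 hsv [105.   94.5  70. ] rect [367. 339.] [60. 48.] 18.3
top [ 42. 364.] 2974 zt 0.174 hsv [  8. 163.  91.] rect [306. 614.] [165. 126.] 65.4
(608, 495, 3) (405, 765, 3)
```

View pics/crop1.png

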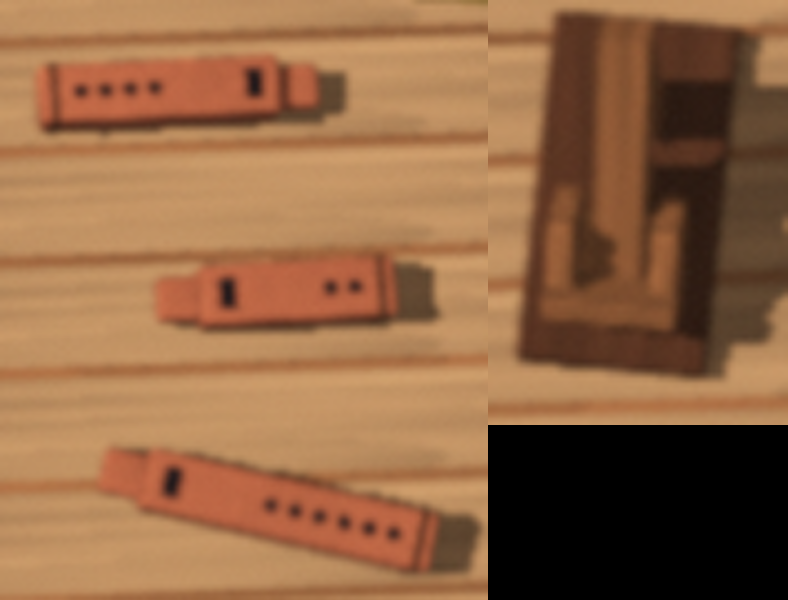

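```bash
python3 - <<'E'
from h import *
S={n:np.load(f"/tmp/{n}0.npz") for n in("side","top")}
C={n:cloud(n,S[n]["d"]) for n in S}
for n in S:
    P=C[n]
    def box(c,r,z0,z1): return (S[n]["d"]>0)&(np.hypot(P[...,0]-c[0],P[...,1]-c[1])<r)&(P[...,2]>z0)&(P[...,2]<z1)
    for nm,c,r in(("long",(.391,-.276),.1),("mid",(.614,-.24),.08),("short",(.5035,-.286),.072)):
        Q=P[box(c,r,.015,.06)]; print(n,nm,"medz %.4f"%np.median(Q[Q[:,2]>.025][:,2]),[np.round(v,1) for v in cv2.minAreaRect((Q[:,:2]*1e3).astype(np.float32))])
    Q=P[box((.537,.313),.13,.046,.08)]; r=cv2.minAreaRect((Q[:,:2]*1e3).astype(np.float32)); print(n,"stand medz %.4f"%np.median(Q[:,2]),[np.round(v,1) for v in r])
    a=np.radians(-7.2); R=np.array([[np.cos(a),np.sin(a)],[-np.sin(a),np.cos(a)]])
    q=(Q[:,:2]-[.537,.313])@R.T*1e3
    Qa=P[box((.537,.313),.13,.0,.04)]; qa=(Qa[:,:2]-[.537,.313])@R.T*1e3
    for k in(-64,0,64):   # rim points around each pocket opening
        w=q[(abs(q[:,0]-k)<30)&(abs(q[:,1])<12)]; u=w[:,0]-k
        v=q[(abs(q[:,0]-k)<12)]; print("  pocket",k,"x edges",np.round([u[u<0].max() if (u<0).any() else 9,u[u>0].min() if (u>0).any() else 9],1),"y edges",np.round([v[v[:,1]<0][:,1].max(),v[v[:,1]>0][:,1].min()],1))
    a=np.radians(-7.3); R=np.array([[np.cos(a),np.sin(a)],[-np.sin(a),np.cos(a)]])
    Q=P[box((.568,.014),.11,.006,.16)]; q=np.c_[(Q[:,:2]-[.568,.014])@R.T,Q[:,2]]*1e3
    b=q[q[:,2]<22]; print(n,"base",[np.round(v,1) for v in cv2.minAreaRect(b[:,:2].astype(np.float32))])
    sp=q[(q[:,2]>75)]; print(n,"spine x",np.round(np.percentile(sp[:,0],[0,3,97,100]),1),"y",np.round(np.percentile(sp[:,1],[1,5,50,95,99]),1),"z",sp[:,2].max())
    for x in range(-80,90,8):
        w=q[(abs(q[:,0]-x)<4)&(abs(q[:,1])<9)]; 
        w2=q[(abs(q[:,0]-x)<4)&(q[:,2]>30)]
        if len(w): print("   x",x,"z",np.round(np.percentile(w[:,2],[10,50,90])),"n",len(w),"y-range z>30",np.round([w2[:,1].min(),w2[:,1].max()]) if len(w2) else "")
E
```

```text
side long medz 0.0323 [array([ 432.1, -284.8]), array([179. , 115.3]), np.float64(75.2)]
side mid medz 0.0320 [array([ 614.4, -238.6]), array([ 34.9, 151.8]), np.float64(0.9)]
side short medz 0.0323 [array([ 503.8, -284.3]), array([ 33., 129.]), np.float64(1.5)]
side stand medz 0.0537 [array([538.1, 313.2]), array([ 68.6, 204.8]), np.float64(83.1)]
  pocket -64 x edges [-17.9  18.4] y edges [-18.1  18.3]
  pocket 0 x edges [-16.3  17.2] y edges [-17.4  17.9]
  pocket 64 x edges [-17.1  18.5] y edges [-16.9  18.5]
side base [array([ 4.1, -3. ]), array([189. , 160.4]), np.float64(22.9)]
side spine x [-5.2 -0.4 56.3 64.7] y [-9.5 -7.6  7.8 13.5 14.1] z 128.8768705730746
   x -80 z [ 9. 13. 15.] n 36 y-range z>30 
   x -72 z [13. 15. 16.] n 27 y-range z>30 
   x -64 z [13. 42. 49.] n 57 y-range z>30 [-29.  33.]
   x -56 z [13. 17. 50.] n 44 y-range z>30 [-26.  33.]
   x -48 z [38. 41. 43.] n 13 y-range z>30 [-28.  35.]
   x -40 z [35. 39. 43.] n 35 y-range z>30 [-28.  33.]
   x -32 z [42. 46. 49.] n 39 y-range z>30 [-28.  33.]
   x -24 z [49. 53. 56.] n 39 y-range z>30 [-26.  33.]
   x -
[... 1856 characters left out ...]
e z>30 [-29.  30.]
   x -8 z [66. 70. 75.] n 35 y-range z>30 [-29.  30.]
   x 0 z [73. 79. 82.] n 32 y-range z>30 [-11.  10.]
   x 8 z [82. 87. 92.] n 34 y-range z>30 [-11.  10.]
   x 16 z [ 89.  95. 100.] n 33 y-range z>30 [-10.  11.]
   x 24 z [ 43. 102. 111.] n 38 y-range z>30 [-11.  11.]
   x 32 z [102. 109. 116.] n 35 y-range z>30 [-11.  11.]
   x 40 z [114. 119. 123.] n 36 y-range z>30 [-11.  11.]
   x 48 z [120. 125. 128.] n 31 y-range z>30 [-11.  12.]
   x 56 z [115. 119. 122.] n 21 y-range z>30 [-11.  11.]
   x 64 z [ 74. 115. 118.] n 7 y-range z>30 [-8.  9.]
   x 72 z [11. 16. 17.] n 4 y-range z>30 
   x 80 z [10. 15. 17.] n 12 y-range z>30 
   x 88 z [ 7.  9. 15.] n 4 y-range z>30
```

```bash
cat >> h.py <<'E'
def yaw(q): return 2*np.arctan2(q[1],q[0])
def wrap(a): return (a+np.pi)%(2*np.pi)-np.pi
def calls(wps,start=None):
    """wps: (x,y,z mm, yaw) TCP targets; prints per-call tool offset (mm) and roll"""
    o=monitor.get_obs(); p=np.array(o["position"])*1e3; y=yaw(o["ee_rot"])
    print("at",np.round(p,1),"yaw %.3f"%y,"clock %.2f"%o["clock"])
    for w in wps:
        t=np.array(w[:3],float); dy=w[3]-wrap(y) if abs(w[3])>np.pi else wrap(w[3]-y)
        n=int(max(np.ceil(np.linalg.norm(t-p)/195),np.ceil(abs(dy)/.6),1)); step=(t-p)/n
        for i in range(n):
            c,s=np.cos(y),np.sin(y)
            off=np.round([step[0]*c+step[1]*s,step[0]*s-step[1]*c,-step[2]],1); r=round(-dy/n,3)
            print(" offset",off.tolist(),"roll",r)
            p=p+step; y+=dy/n
        print("   ->",np.round(t,1),"yaw %.3f"%y)
E
python3 -c "
from h import *
calls([(389,-288,150,1.309),(389,-288,20,1.309)])"
```

```text
at [ 198.8 -592.2  230.6] yaw 0.324 clock 0.10
 offset [138.6, -113.9, 40.3] roll -0.493
 offset [176.0, -34.8, 40.3] roll -0.493
   -> [ 389. -288.  150.] yaw 1.309
 offset [0.0, 0.0, 130.0] roll -0.0
   -> [ 389. -288.   20.] yaw 1.309
```

Emit:
{"api": "send_rows", "payload": {
  "offset": [
    [27.7,-22.8,8],
    [55.4,-45.6,16],
    [83.2,-68.3,24],
    [110.9,-91.1,32],
    [138.6,-113.9,40]
  ],
  "roll": [-0.1,-0.2,-0.3,-0.4,-0.493],
  "jaw": 1,
  "newtons": 40
}}

```text
clock: 0.52
position: [0.2945, -0.4387, 0.1907]
ee_rot: [0.917, 0.399, -0.0, -0.0]
ft_force: [0.7, -0.6, 0.2]
grip_width: 1.002
```

Emit:
{"api": "send_rows", "payload": {
  "offset": [
    [35.2,-7,8],
    [70.4,-13.9,16],
    [105.6,-20.9,24],
    [140.8,-27.8,32],
    [176,-34.8,40]
  ],
  "roll": [-0.1,-0.2,-0.3,-0.4,-0.493]
}}

```text
clock: 0.93
position: [0.3896, -0.2867, 0.1508]
ee_rot: [0.792, 0.611, -0.0, -0.0]
ft_force: [1.2, -1.0, 0.4]
grip_width: 0.997
```

Emit:
{"api": "send_rows", "payload": {
  "offset": [
    [0,0,0],
    [0,0,0],
    [0,0,0],
    [0,0,0],
    [0,0,0]
  ],
  "roll": [0,0,0,0,0]
}}

```text
clock: 1.35
position: [0.3885, -0.2895, 0.1514]
ee_rot: [0.794, 0.608, -0.0, 0.0]
ft_force: [-0.5, -0.1, 0.3]
grip_width: 0.999
```

Emit:
{"api": "send_rows", "payload": {
  "offset": [
    [0,0,30],
    [0,0,60],
    [0,0,90],
    [0,0,120],
    [0,0,130]
  ],
  "roll": [0,0,0,0,0]
}}

```text
clock: 1.77
position: [0.3867, -0.2878, 0.0178]
ee_rot: [0.794, 0.608, -0.001, -0.002]
ft_force: [-1.5, 0.8, 0.2]
grip_width: 1.003
```

Emit:
{"api": "send_rows", "payload": {
  "offset": [
    [0,0,6],
    [0,0,12],
    [0,0,18],
    [0,0,20],
    [0,0,20]
  ],
  "roll": [0,0,0,0,0]
}}

```text
clock: 2.18
position: [0.3895, -0.2887, 0.0018]
ee_rot: [0.793, 0.609, 0.0, 0.0]
ft_force: [-0.3, 0.2, 0.1]
grip_width: 1.0
```

Emit:
{"api": "send_rows", "payload": {
  "offset": [
    [0,0,0],
    [0,0,0],
    [0,0,0],
    [0,0,0],
    [0,0,0]
  ],
  "roll": [0,0,0,0,0],
  "jaw": 0
}}

```text
clock: 2.6
position: [0.3896, -0.2886, 0.0018]
ee_rot: [0.793, 0.609, 0.0, 0.001]
ft_force: [0.5, -0.8, 0.7]
grip_width: 0.366
```

Emit:
{"api": "send_rows", "payload": {
  "offset": [
    [0,0,0],
    [0,0,0],
    [0,0,0],
    [0,0,0],
    [0,0,0]
  ],
  "roll": [0,0,0,0,0]
}}

```text
clock: 3.02
position: [0.3896, -0.2886, 0.0018]
ee_rot: [0.793, 0.609, 0.0, 0.001]
ft_force: [-0.2, 0.6, 6.6]
grip_width: 0.364
```

Emit:
{"api": "send_rows", "payload": {
  "offset": [
    [0,0,-10],
    [0,0,-40],
    [0,0,-80],
    [0,0,-120],
    [0,0,-160]
  ],
  "roll": [0,0,0,0,0]
}}

```text
clock: 3.43
position: [0.3885, -0.2876, 0.1634]
ee_rot: [0.793, 0.609, 0.0, -0.0]
ft_force: [0.8, -1.4, -2.1]
grip_width: 0.366
```

Emit:
{"api": "send_rows", "payload": {
  "offset": [
    [0,0,-10],
    [0,0,-20],
    [0,0,-30],
    [0,0,-30],
    [0,0,-30]
  ],
  "roll": [0,0,0,0,0]
}}

```text
clock: 3.85
position: [0.3887, -0.2881, 0.1904]
ee_rot: [0.793, 0.609, -0.0, -0.001]
ft_force: [-0.4, -0.2, -2.2]
grip_width: 0.368
```

```bash
cat >> h.py <<'E'
def held(z0=.15,r=.12,show=False):
    """brown points near the hand, both views: axis line fit"""
    o=monitor.get_obs(); t=np.array(o["position"])
    for n in("top","side"):
        im,P,d=snap(n); hsv=cv2.cvtColor(im,cv2.COLOR_BGR2HSV)
        m=(d>0)&(abs(hsv[...,0].astype(int)-8)<=3)&(hsv[...,1]>125)&(np.linalg.norm(P-t,axis=-1)<r)&(P[...,2]>z0)
        k,L,st,_=cv2.connectedComponentsWithStats(m.astype(np.uint8)); 
        Q=P[m]; c=Q.mean(0); u=np.linalg.svd(Q-c,full_matrices=False)[2][0]
        s=(Q-c)@u; print(n,len(Q),"c",np.round(c*1e3,1),"u",np.round(u,3),"ext",np.round(np.percentile(s,[1,99])*1e3),"zrange",np.round([Q[:,2].min()*1e3,Q[:,2].max()*1e3]))
        x,y=project(n,t).astype(int); x0=max(0,min(640-200,x-100)); y0=max(0,min(480-150,y-75))
        yield cv2.resize(im[y0:y0+150,x0:x0+200],None,fx=2,fy=2,interpolation=cv2.INTER_CUBIC)
def look(name,**k): cv2.imwrite(f"pics/{name}.png",np.hstack(list(held(**k))))
E
python3 -c "
from h import *
look('g1')
calls([(560,15,300,-.127)])"
```

```text
top 605 c [ 400.8 -230.7  218. ] u [-0.278 -0.952  0.131] ext [-42.  38.] zrange [189. 227.]
side 840 c [ 395.3 -240.7  215.2] u [ 0.243  0.965 -0.097] ext [-107.   55.] zrange [186. 294.]
at [ 388.5 -287.9  189.9] yaw 1.310 clock 3.95
 offset [112.3, 29.2, -36.7] roll 0.479
 offset [113.1, -25.9, -36.7] roll 0.479
 offset [88.5, -75.1, -36.7] roll 0.479
   -> [560.  15. 300.] yaw -0.127
```

View pics/g1.png

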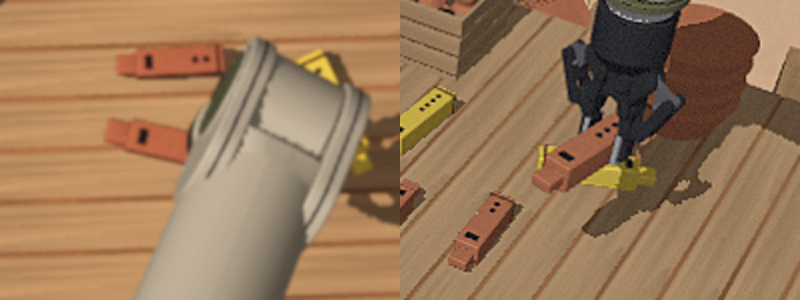

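```bash
python3 -c "
from h import *
calls([(580.5,13.5,220,-.127)])"
```

```text
at [ 388.5 -287.9  189.9] yaw 1.310 clock 3.95
 offset [113.6, 35.9, -10.0] roll 0.479
 offset [117.3, -20.5, -10.0] roll 0.479
 offset [94.7, -72.2, -10.0] roll 0.479
   -> [580.5  13.5 220. ] yaw -0.127
```

Emit:
{"api": "send_rows", "payload": {
  "offset": [
    [22.7,7.2,-2],
    [45.4,14.4,-4],
    [68.2,21.5,-6],
    [90.9,28.7,-8],
    [113.6,35.9,-10]
  ],
  "roll": [0.096,0.192,0.287,0.383,0.479]
}}

```text
clock: 4.37
position: [0.4531, -0.1866, 0.2002]
ee_rot: [0.916, 0.401, -0.001, -0.001]
ft_force: [0.4, -0.8, -2.3]
grip_width: 0.368
```

Emit:
{"api": "send_rows", "payload": {
  "offset": [
    [23.5,-4.1,-2],
    [46.9,-8.2,-4],
    [70.4,-12.3,-6],
    [93.8,-16.4,-8],
    [117.3,-20.5,-10]
  ],
  "roll": [0.096,0.192,0.287,0.383,0.479]
}}

```text
clock: 4.78
position: [0.5171, -0.0863, 0.2101]
ee_rot: [0.985, 0.173, -0.001, -0.0]
ft_force: [1.0, 0.8, -1.7]
grip_width: 0.368
```

Emit:
{"api": "send_rows", "payload": {
  "offset": [
    [18.9,-14.4,-2],
    [37.9,-28.9,-4],
    [56.8,-43.3,-6],
    [75.8,-57.8,-8],
    [94.7,-72.2,-10]
  ],
  "roll": [0.096,0.192,0.287,0.383,0.479]
}}

```text
clock: 5.2
position: [0.5811, 0.014, 0.2198]
ee_rot: [0.998, -0.066, -0.001, -0.0]
ft_force: [-0.5, -0.3, -0.5]
grip_width: 0.365
```

Emit:
{"api": "send_rows", "payload": {
  "offset": [
    [0,0,0],
    [0,0,0],
    [0,0,0],
    [0,0,0],
    [0,0,0]
  ],
  "roll": [0,0,0,0,0]
}}

```text
clock: 5.62
position: [0.5808, 0.0118, 0.221]
ee_rot: [0.998, -0.064, -0.0, 0.0]
ft_force: [0.2, 0.2, -2.5]
grip_width: 0.367
```

```bash
python3 -c "
from h import *
look('g2',z0=.16)
calls([(580.5,13.5,220,-.127)])"
```

```text
top 1 c [575.9 -54.  320.6] u [1. 0. 0.] ext [0. 0.] zrange [321. 321.]
side 1134 c [563.6  20.9 242.7] u [ 0.994 -0.103 -0.027] ext [-56. 115.] zrange [219. 306.]
at [580.9  12.1 221.3] yaw -0.128 clock 5.72
 offset [-0.6, -1.3, 1.3] roll -0.001
   -> [580.5  13.5 220. ] yaw -0.127
```

View pics/g2.png

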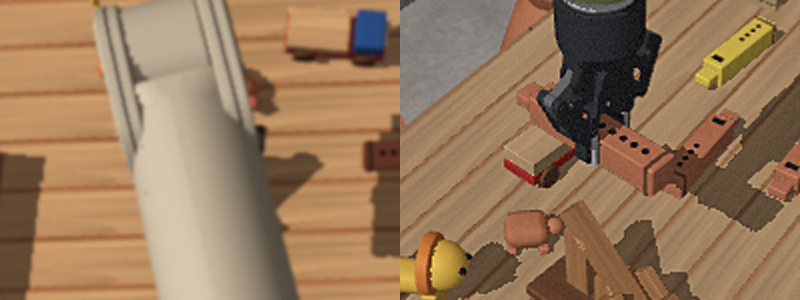

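```bash
cat >> h.py <<'E'
A=-.1275; SEAT=np.array([.525,.0206,.035])
def cf(P): # world m -> cradle frame mm, origin at table below seat
    c,s=np.cos(A),np.sin(A); q=(P-SEAT*[1,1,0])@np.array([[c,-s,0],[s,c,0],[0,0,1]]); return q*1e3
def prof(z0,z1,vmax=24,names=("side",),x0=-60,x1=200):
    for n in names:
        im,P,d=snap(n); hsv=cv2.cvtColor(im,cv2.COLOR_BGR2HSV); q=cf(P)
        m=(d>0)&(abs(hsv[...,0].astype(int)-8)<=3)&(hsv[...,1]>125)&(abs(q[...,1])<vmax)&(q[...,2]>z0)&(q[...,2]<z1)&(q[...,0]>x0)&(q[...,0]<x1)
        Q=q[m]; print(n,len(Q),"xz:")
        for x in np.arange(x0,x1,15):
            w=Q[abs(Q[:,0]-x)<7.5]
            if len(w)>8:
                zt=np.percentile(w[:,2],92); t=w[w[:,2]>zt-5]
                print("  x %4d n %3d ztop %.0f zmin %.0f  v %.1f..%.1f (top face mid %.1f)"%(x,len(w),zt,w[:,2].min(),*np.percentile(w[:,1],[2,98]),np.mean(np.percentile(t[:,1],[2,98]))))
E
python3 -c "
from h import *
prof(200,275)"
```

```text
side 1130 xz:
  x  -15 n 229 ztop 252 zmin 219  v -14.4..15.3 (top face mid 0.1)
  x    0 n 167 ztop 253 zmin 222  v -15.1..15.6 (top face mid -0.3)
  x   15 n 165 ztop 253 zmin 221  v -15.2..16.1 (top face mid -0.3)
  x   30 n 158 ztop 252 zmin 220  v -14.2..16.2 (top face mid 0.2)
  x   45 n 117 ztop 253 zmin 222  v -14.7..15.2 (top face mid -0.9)
  x   60 n  34 ztop 253 zmin 249  v -17.0..15.8 (top face mid -0.6)
  x   75 n  12 ztop 252 zmin 223  v -10.4..15.5 (top face mid -4.5)
  x   90 n  22 ztop 231 zmin 222  v 11.9..15.2 (top face mid 14.0)
  x  105 n  28 ztop 237 zmin 223  v 12.4..15.4 (top face mid 14.0)
  x  120 n  60 ztop 249 zmin 220  v -5.7..15.5 (top face mid 4.3)
  x  135 n  63 ztop 253 zmin 221  v -14.1..14.9 (top face mid -0.6)
  x  150 n  75 ztop 244 zmin 230  v -11.5..10.4 (top face mid -0.5)
```

Emit:
{"api": "send_rows", "payload": {
  "offset": [
    [0,-1.3,15],
    [0,-1.3,30],
    [0,-1.3,45],
    [0,-1.3,60],
    [0,-1.3,80]
  ],
  "roll": [0,0,0,0,0],
  "newtons": 25
}}

```text
clock: 6.18
position: [0.5818, 0.014, 0.1416]
ee_rot: [0.998, -0.064, 0.001, 0.0]
ft_force: [0.4, 0.3, -1.7]
grip_width: 0.367
```

Emit:
{"api": "send_rows", "payload": {
  "offset": [
    [0,0,3],
    [0,0,6],
    [0,0,9],
    [0,0,12],
    [0,0,15]
  ],
  "roll": [0,0,0,0,0]
}}

```text
clock: 6.6
position: [0.5819, 0.0143, 0.1275]
ee_rot: [0.998, -0.064, 0.001, 0.0]
ft_force: [-10.5, -1.2, 20.8]
grip_width: 0.365
```

Emit:
{"api": "send_rows", "payload": {
  "offset": [
    [0,0,2],
    [0,0,4],
    [0,0,6],
    [0,0,8],
    [0,0,10]
  ],
  "roll": [0,0,0,0,0]
}}

```text
clock: 7.02
position: [0.5807, 0.0145, 0.1188]
ee_rot: [0.998, -0.064, -0.0, 0.001]
ft_force: [-19.5, -1.1, 20.7]
grip_width: 0.362
```

```bash
python3 -c "
from h import *
print(monitor.get_obs()['position'],monitor.get_obs()['ft_force'])
prof(40,260)"
```

```text
[0.58068362 0.01454139 0.1187923 ] [-19.46617179  -1.09054072  20.74271947]
side 1019 xz:
  x  -15 n 177 ztop 139 zmin 41  v -13.6..17.7 (top face mid 2.3)
  x    0 n 159 ztop 142 zmin 44  v -12.9..17.8 (top face mid 2.4)
  x   15 n 158 ztop 145 zmin 40  v -13.6..17.8 (top face mid 1.5)
  x   30 n 155 ztop 148 zmin 50  v -13.3..17.9 (top face mid 1.8)
  x   45 n 113 ztop 151 zmin 73  v -13.5..17.2 (top face mid 1.0)
  x   60 n  25 ztop 153 zmin 89  v -15.4..4.9 (top face mid -5.3)
  x   75 n   9 ztop 154 zmin 41  v 2.9..9.2 (top face mid 8.4)
  x  105 n  18 ztop 164 zmin 160  v -1.0..14.9 (top face mid 6.9)
  x  120 n  90 ztop 167 zmin 137  v -12.6..18.1 (top face mid 1.8)
  x  135 n  63 ztop 165 zmin 138  v -8.2..16.9 (top face mid 3.2)
  x  150 n  52 ztop 163 zmin 150  v -8.1..13.0 (top face mid 1.9)
```

Emit:
{"api": "send_rows", "payload": {
  "offset": [
    [0,0.7,2],
    [0,0.7,4],
    [0,0.7,6],
    [0,0.7,8],
    [0,0.7,10]
  ],
  "roll": [0,0,0,0,0]
}}

```text
clock: 7.48
position: [0.5808, 0.0144, 0.1087]
ee_rot: [0.998, -0.063, 0.0, 0.0]
ft_force: [-16.1, 0.6, 20.5]
grip_width: 0.365
```

Emit:
{"api": "send_rows", "payload": {
  "offset": [
    [0,0,2],
    [0,0,4],
    [0,0,6],
    [0,0,7],
    [0,0,7]
  ],
  "roll": [0,0,0,0,0]
}}

```text
clock: 7.9
position: [0.5817, 0.0143, 0.1017]
ee_rot: [0.998, -0.063, 0.001, 0.0]
ft_force: [-10.0, 0.7, 14.0]
grip_width: 0.37
```

```bash
python3 -c "
from h import *
print(monitor.get_obs()['position'],monitor.get_obs()['ft_force'])
prof(80,260)"
```

```text
[0.58174968 0.0142649  0.1016747 ] [-9.97878007  0.7175178  14.00451379]
side 1012 xz:
  x  -15 n  60 ztop 99 zmin 86  v -13.3..17.3 (top face mid 2.1)
  x    0 n 151 ztop 107 zmin 82  v -13.5..17.3 (top face mid 1.7)
  x   15 n 175 ztop 117 zmin 80  v -13.0..17.6 (top face mid 1.7)
  x   30 n 181 ztop 127 zmin 83  v -13.2..17.5 (top face mid 1.6)
  x   45 n 138 ztop 137 zmin 85  v -13.5..17.6 (top face mid 0.5)
  x   60 n  31 ztop 145 zmin 135  v -13.8..13.6 (top face mid 0.7)
  x  105 n  99 ztop 176 zmin 143  v -0.5..17.4 (top face mid 7.0)
  x  120 n 109 ztop 177 zmin 145  v -8.5..17.2 (top face mid 2.7)
  x  135 n  60 ztop 181 zmin 163  v -8.6..13.9 (top face mid 1.8)
```

Emit:
{"api": "send_rows", "payload": {
  "offset": [
    [0,0.6,1.5],
    [0,0.6,3],
    [0,0.6,4.5],
    [0,0.6,6],
    [0,0.6,6]
  ],
  "roll": [0,0,0,0,0]
}}

```text
clock: 8.37
position: [0.583, 0.0141, 0.0964]
ee_rot: [0.998, -0.063, 0.002, -0.0]
ft_force: [-5.6, 1.0, 15.5]
grip_width: 0.367
```

Emit:
{"api": "send_rows", "payload": {
  "offset": [
    [0,0,0],
    [0,0,0],
    [0,0,0],
    [0,0,0],
    [0,0,0]
  ],
  "roll": [0,0,0,0,0],
  "jaw": 0.7
}}

```text
clock: 8.78
position: [0.5811, 0.0129, 0.0932]
ee_rot: [0.998, -0.064, -0.0, 0.0]
ft_force: [0.1, 0.1, -1.1]
grip_width: 0.698
```

Emit:
{"api": "send_rows", "payload": {
  "offset": [
    [0,0,0],
    [0,0,0],
    [0,0,0],
    [0,0,0],
    [0,0,0]
  ],
  "roll": [0,0,0,0,0]
}}

```text
clock: 9.2
position: [0.5811, 0.013, 0.0933]
ee_rot: [0.998, -0.064, -0.0, 0.0]
ft_force: [0.2, 0.2, 0.8]
grip_width: 0.701
```

```bash
python3 -c "
from h import *
print(monitor.get_obs()['position'],monitor.get_obs()['ft_force'])
prof(60,260)
look('g3',z0=.05)"
```

```text
[0.5811137  0.01300773 0.09327195] [0.2328107  0.24902913 0.76733062]
side 1037 xz:
  x  -15 n  94 ztop 71 zmin 60  v -13.4..17.3 (top face mid 2.5)
  x    0 n 159 ztop 86 zmin 60  v -13.7..17.1 (top face mid 0.8)
  x   15 n 187 ztop 100 zmin 61  v -14.0..17.4 (top face mid 1.3)
  x   30 n 206 ztop 116 zmin 62  v -13.1..17.4 (top face mid 1.2)
  x   45 n 204 ztop 130 zmin 65  v -13.1..17.8 (top face mid 1.6)
  x   60 n  85 ztop 141 zmin 73  v -12.4..18.3 (top face mid 4.1)
  x   75 n  15 ztop 151 zmin 124  v 6.8..17.4 (top face mid 10.0)
  x  105 n  76 ztop 173 zmin 145  v -1.7..14.5 (top face mid 4.5)h.py:39: RuntimeWarning: Mean of empty slice.
  Q=P[m]; c=Q.mean(0); u=np.linalg.svd(Q-c,full_matrices=False)[2][0]
  ret = um.true_divide(
Traceback (most recent call last):
  File "h.py", line 43, in look
    def look(name,**k): cv2.imwrite(f"pics/{name}.png",np.hstack(list(held(**k))))
                                                                 ~~~~^^^^^^^^^^^
  File "h.py", line 39, in held
    Q=P[m]; c=Q.mean(0); u=np.linalg.svd(Q-c,full_matrices=False)[2][0]
                           ~~~~~~~~~~~~~~~~~~~~~~~~~~~~~~~~~~~~~~~~~^^^
IndexError: index 0 is out of bounds for axis 0 with size 0
```

Emit:
{"api": "send_rows", "payload": {
  "offset": [
    [5,0,-6],
    [10,0,-12],
    [16,0,-18],
    [21,0,-24],
    [26,-0.4,-26.7]
  ],
  "roll": [0,0,0,0,0]
}}

```text
clock: 9.72
position: [0.6083, 0.01, 0.1215]
ee_rot: [0.998, -0.064, 0.001, -0.0]
ft_force: [-0.9, 0.1, -0.0]
grip_width: 0.699
```

Emit:
{"api": "send_rows", "payload": {
  "offset": [
    [0,0,0],
    [0,0,0],
    [0,0,0],
    [0,0,0],
    [0,0,0]
  ],
  "roll": [0,0,0,0,0]
}}

```text
clock: 10.13
position: [0.6066, 0.0101, 0.1197]
ee_rot: [0.998, -0.063, -0.0, 0.0]
ft_force: [-0.1, -0.4, -0.0]
grip_width: 0.702
```

Emit:
{"api": "send_rows", "payload": {
  "offset": [
    [0,0,0],
    [0,0,0],
    [0,0,0],
    [0,0,0],
    [0,0,0]
  ],
  "roll": [0,0,0,0,0],
  "jaw": 0,
  "newtons": 25
}}

```text
clock: 10.55
position: [0.6069, 0.0101, 0.12]
ee_rot: [0.998, -0.064, -0.0, 0.0]
ft_force: [-1.0, -0.2, 1.6]
grip_width: 0.371
```

Emit:
{"api": "send_rows", "payload": {
  "offset": [
    [0,0,0],
    [0,0,0],
    [0,0,0],
    [0,0,0],
    [0,0,0]
  ],
  "roll": [0,0,0,0,0]
}}

```text
clock: 10.97
position: [0.6069, 0.0102, 0.12]
ee_rot: [0.998, -0.064, -0.0, 0.0]
ft_force: [-2.6, 0.9, 1.2]
grip_width: 0.369
```

Emit:
{"api": "send_rows", "payload": {
  "offset": [
    [-5,0,-2],
    [-10.5,0,-7],
    [-16,0,-11.5],
    [-22,0,-16],
    [-28,0,-20]
  ],
  "roll": [0,0,0,0,0]
}}

```text
clock: 11.38
position: [0.5793, 0.0138, 0.1408]
ee_rot: [0.998, -0.064, 0.001, -0.0]
ft_force: [3.7, 0.5, 0.5]
grip_width: 0.372
```

```bash
python3 -c "
from h import *
print(monitor.get_obs()['position'],monitor.get_obs()['ft_force'])
prof(40,260)"
```

```text
[0.57933018 0.01381601 0.14078828] [3.68156574 0.54093635 0.51440729]
side 1213 xz:
  x  -15 n 179 ztop 81 zmin 41  v -16.1..16.6 (top face mid 2.1)
  x    0 n 243 ztop 105 zmin 43  v -13.1..17.6 (top face mid 1.3)
  x   15 n 265 ztop 130 zmin 53  v -13.5..17.1 (top face mid 0.5)
  x   30 n 295 ztop 155 zmin 50  v -13.2..17.0 (top face mid 1.0)
  x   45 n 197 ztop 181 zmin 103  v -13.5..16.9 (top face mid 1.9)
  x   60 n  24 ztop 187 zmin 89  v -14.6..17.9 (top face mid 1.8)
```

Emit:
{"api": "send_rows", "payload": {
  "offset": [
    [-6,0,-3.2],
    [-12,0,-6.3],
    [-18.5,0,-9.3],
    [-24.5,0,-12],
    [-31,0,-14.4]
  ],
  "roll": [0,0,0,0,0]
}}

```text
clock: 11.85
position: [0.5477, 0.0174, 0.1545]
ee_rot: [0.998, -0.064, -0.0, 0.0]
ft_force: [3.4, 0.5, 0.9]
grip_width: 0.372
```

Emit:
{"api": "send_rows", "payload": {
  "offset": [
    [-6.5,0,-2],
    [-13,0,-3.6],
    [-20,0,-4.8],
    [-27,0,-5.7],
    [-33.5,0,-6]
  ],
  "roll": [0,0,0,0,0]
}}

```text
clock: 12.27
position: [0.5144, 0.0219, 0.1605]
ee_rot: [0.998, -0.064, -0.0, 0.0]
ft_force: [2.9, 0.9, -0.2]
grip_width: 0.374
```

```bash
cat >> h.py <<'E'
def axisfit(c0,z0,z1,ang=A,n="side"):
    """faces of an upright flute near local frame c0 (m): slice z, report u/v ranges (mm) of brown pts"""
    im,P,d=snap(n); hsv=cv2.cvtColor(im,cv2.COLOR_BGR2HSV); c,s=np.cos(ang),np.sin(ang)
    q=(P-np.array([*c0,0]))@np.array([[c,-s,0],[s,c,0],[0,0,1]])*1e3
    m=(d>0)&(abs(hsv[...,0].astype(int)-8)<=3)&(hsv[...,1]>125)&(abs(q[...,0])<60)&(abs(q[...,1])<40)
    for z in np.arange(z0,z1,12):
        w=q[m&(abs(q[...,2]-z)<6)]
        if len(w)>8: print("  z %d n %d u %s v %s"%(z,len(w),np.round(np.percentile(w[:,0],[2,98]),1),np.round(np.percentile(w[:,1],[2,98]),1)))
E
python3 -c "
from h import *
print(monitor.get_obs()['position'],monitor.get_obs()['ft_force'])
axisfit(SEAT[:2],40,240)
im=eyes.camera('side')[0]; cv2.imwrite('pics/g3.png',cv2.resize(im[170:330,220:380],None,fx=3,fy=3))"
```

```text
[0.51442251 0.02187227 0.16050025] [ 2.92241953  0.85323492 -0.15687746]
  z 40 n 11 u [-23.1  23.9] v [-18.7  26.2]
  z 52 n 23 u [-42.8  33.8] v [-19.7  31.6]
  z 64 n 79 u [-44.1 -12. ] v [-14.6  16.4]
  z 76 n 91 u [-41.8 -11.3] v [-12.4  16.3]
  z 88 n 91 u [-39.8  -9.1] v [-12.6  16.3]
  z 100 n 96 u [-37.8  -6.2] v [-13.4  16.5]
  z 112 n 87 u [-36.5  -3.5] v [-11.1  16.5]
  z 124 n 98 u [-33.3  -2.4] v [-12.9  17.2]
  z 136 n 103 u [-32.2  -1.2] v [-12.6  16.6]
  z 148 n 91 u [-29.6   0.8] v [-12.6  16.3]
  z 160 n 67 u [-28.7 -19.3] v [-13.2  16.2]
  z 172 n 59 u [-26.1 -21.5] v [-12.7  15.4]
  z 184 n 53 u [-24.2 -20.7] v [-13.4  15.8]
  z 196 n 39 u [-23.4 -17.8] v [-14.1  15.9]
  z 208 n 46 u [-22.8  -1. ] v [-17.5  14.2]
```

View pics/g3.png

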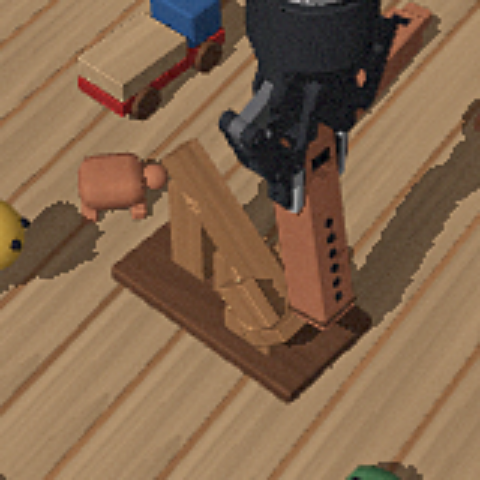

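```bash
python3 -c "
from h import *
calls([(514.4,21.9,200,-.127),(617,302.5,200,-.127)])"
```

```text
at [514.   21.9 160.5] yaw -0.127 clock 12.37
 offset [0.3, -0.1, -39.5] roll -0.0
   -> [514.4  21.9 200. ] yaw -0.127
 offset [33.1, -145.7, -0.0] roll -0.0
 offset [33.1, -145.7, -0.0] roll -0.0
   -> [617.  302.5 200. ] yaw -0.127
```

Emit:
{"api": "send_rows", "payload": {
  "offset": [
    [0,0,-5],
    [0,0,-13],
    [0,0,-22],
    [0,0,-31],
    [0,0,-39.5]
  ],
  "roll": [0,0,0,0,0]
}}

```text
clock: 12.78
position: [0.5154, 0.0219, 0.201]
ee_rot: [0.998, -0.064, 0.0, -0.0]
ft_force: [0.8, -0.3, -1.3]
grip_width: 0.374
```

Emit:
{"api": "send_rows", "payload": {
  "offset": [
    [5,-20,0],
    [11,-48,0],
    [18,-80,0],
    [26,-113,0],
    [33,-146,0]
  ],
  "roll": [0,0,0,0,0]
}}

```text
clock: 13.2
position: [0.5672, 0.1635, 0.2007]
ee_rot: [0.998, -0.064, 0.0, 0.0]
ft_force: [1.0, -0.4, -1.3]
grip_width: 0.372
```

Emit:
{"api": "send_rows", "payload": {
  "offset": [
    [8,-33,0],
    [16,-66,0],
    [23,-99,0],
    [29,-126,0],
    [33,-145.5,0]
  ],
  "roll": [0,0,0,0,0]
}}

```text
clock: 13.62
position: [0.6177, 0.3055, 0.2]
ee_rot: [0.998, -0.063, -0.0, -0.001]
ft_force: [0.8, -0.1, -1.4]
grip_width: 0.375
```

Emit:
{"api": "send_rows", "payload": {
  "offset": [
    [0,0,0],
    [0,0,0],
    [0,0,0],
    [0,0,0],
    [0,0,0]
  ],
  "roll": [0,0,0,0,0]
}}

```text
clock: 14.03
position: [0.618, 0.3013, 0.2003]
ee_rot: [0.998, -0.064, 0.0, 0.0]
ft_force: [-0.6, 0.5, -0.9]
grip_width: 0.37
```

```bash
cat >> h.py <<'E'
ST=np.array([.5375,.3133])  # stand centre as the side camera sees it
def pk(k): return ST+np.array([np.cos(A),np.sin(A)])*k*.0643
E
python3 -c "
from h import *
o=monitor.get_obs();print(o['position'],o['ft_force'])
axisfit(pk(1),60,270)
q=(np.array(o['position'])[:2]-pk(1))*1e3; print('tcp uv',q[0]*np.cos(A)+q[1]*np.sin(A),-q[0]*np.sin(A)+q[1]*np.cos(A))"
```

```text
[0.61802611 0.30127944 0.20029866] [-0.64742498  0.47864049 -0.87625639]
  z 96 n 39 u [-15.1   9.9] v [-16.   14.3]
  z 108 n 112 u [-15.   11.9] v [-16.5  14.8]
  z 120 n 106 u [-12.3  11.7] v [-15.7  14.8]
  z 132 n 108 u [-11.2  12.3] v [-15.9  14.9]
  z 144 n 113 u [-9.2 15. ] v [-15.9  14.8]
  z 156 n 114 u [-7.  16.5] v [-15.3  14.8]
  z 168 n 116 u [-5.1 20.3] v [-15.5  15. ]
  z 180 n 128 u [-2.8 20.7] v [-15.9  14.8]
  z 192 n 116 u [-0.9 12.2] v [-15.6  14.6]
  z 204 n 112 u [1.3 6.4] v [-16.2  14.4]
  z 216 n 111 u [3.4 8.2] v [-16.2  13.4]
  z 228 n 82 u [ 5.1 10.3] v [-17.7  12. ]
  z 240 n 164 u [ 7.5 22.7] v [-17.5  11.8]
  z 252 n 57 u [10.3 21.7] v [-12.6   7.8]
tcp uv 17.100941758822692 -1.6837000465298875
```

Emit:
{"api": "send_rows", "payload": {
  "offset": [
    [0,-0.5,10],
    [0,-0.5,20],
    [0,-0.5,30],
    [0,-0.5,40],
    [0,-0.5,44]
  ],
  "roll": [0,0,0,0,0]
}}

```text
clock: 14.5
position: [0.6169, 0.3025, 0.1531]
ee_rot: [0.998, -0.064, -0.001, 0.001]
ft_force: [-0.4, 0.0, -1.4]
grip_width: 0.373
```

Emit:
{"api": "send_rows", "payload": {
  "offset": [
    [0,0,3],
    [-1,0,6],
    [-2,0,9],
    [-3,0,12],
    [-4,0,15]
  ],
  "roll": [0,0,0,0,0]
}}

```text
clock: 14.92
position: [0.6143, 0.3037, 0.1412]
ee_rot: [0.998, -0.064, 0.001, -0.0]
ft_force: [3.8, 0.2, 0.8]
grip_width: 0.373
```

```bash
python3 -c "
from h import *
o=monitor.get_obs();print(o['position'],o['ft_force'])
axisfit(pk(1),58,220)"
```

```text
[0.6142727  0.30374258 0.14124046] [3.78219062 0.21581414 0.7615394 ]
  z 58 n 106 u [-18.6  13.1] v [-28.8  17. ]
  z 70 n 88 u [-14.6   9.6] v [-13.9  16.8]
  z 82 n 102 u [-12.9  13.4] v [-14.   16.9]
  z 94 n 96 u [-11.2  13.7] v [-12.5  16.8]
  z 106 n 100 u [-9.2 14.5] v [-13.7  17. ]
  z 118 n 110 u [-7.4 14. ] v [-13.1  16.9]
  z 130 n 99 u [-5.  10.3] v [-13.6  17. ]
  z 142 n 105 u [-3.6  2.4] v [-14.5  16.4]
  z 154 n 93 u [-1.2  3.3] v [-14.2  15.1]
  z 166 n 76 u [0.7 5.5] v [-15.1  14.7]
  z 178 n 91 u [ 3.  18.4] v [-16.2  14.6]
  z 190 n 109 u [ 4.2 17.1] v [-13.1  11.9]
```

Emit:
{"api": "send_rows", "payload": {
  "offset": [
    [-2,0.8,2.5],
    [-4,0.8,5],
    [-6,0.8,7.5],
    [-8,0.8,10],
    [-10,0.8,12]
  ],
  "roll": [0,0,0,0,0]
}}

```text
clock: 15.38
position: [0.6036, 0.304, 0.1287]
ee_rot: [0.998, -0.064, 0.0, 0.0]
ft_force: [1.8, -0.7, 0.5]
grip_width: 0.372
```

Emit:
{"api": "send_rows", "payload": {
  "offset": [
    [-2,0,2],
    [-4,0,4],
    [-6,0,6],
    [-8,0,7],
    [-9,0,8]
  ],
  "roll": [0,0,0,0,0]
}}

```text
clock: 15.8
position: [0.5944, 0.3053, 0.1208]
ee_rot: [0.998, -0.063, -0.0, 0.0]
ft_force: [2.5, -0.4, 0.4]
grip_width: 0.373
```

```bash
python3 -c "
from h import *
o=monitor.get_obs();print(o['position'],o['ft_force'])
axisfit(pk(1),58,220)"
```

```text
[0.59444081 0.3053404  0.12076108] [ 2.51588466 -0.39154143  0.35516012]
  z 58 n 81 u [-28.6  10.3] v [-31.6  16.2]
  z 70 n 78 u [-18.9   6.3] v [-14.1  16. ]
  z 82 n 80 u [-18.8   6.3] v [-14.7  16.1]
  z 94 n 85 u [-19.2   5.5] v [-14.1  16. ]
  z 106 n 76 u [-19.4  -8.6] v [-14.4  15.6]
  z 118 n 69 u [-18.7 -15.7] v [-13.7  14.4]
  z 130 n 68 u [-18.6 -15.6] v [-14.8  13.2]
  z 142 n 66 u [-18.3 -15.2] v [-15.7  13.5]
  z 154 n 60 u [-18.1  -7. ] v [-17.7  14.1]
  z 166 n 135 u [-17.5  -4.2] v [-15.7  13.1]
  z 178 n 24 u [-8.9 -6.1] v [-10.5   1.8]
```

Emit:
{"api": "send_rows", "payload": {
  "offset": [
    [1,0,1],
    [2,0,2],
    [2,0,3],
    [2,0,4],
    [2,0,5]
  ],
  "roll": [0,0,0,0,0]
}}

```text
clock: 16.27
position: [0.5965, 0.305, 0.1155]
ee_rot: [0.998, -0.063, -0.0, 0.0]
ft_force: [-0.6, 0.1, -1.8]
grip_width: 0.372
```

Emit:
{"api": "send_rows", "payload": {
  "offset": [
    [0,0,0],
    [0,0,0],
    [0,0,0],
    [0,0,0],
    [0,0,0]
  ],
  "roll": [0,0,0,0,0],
  "jaw": 0.7
}}

```text
clock: 16.68
position: [0.5968, 0.305, 0.1161]
ee_rot: [0.998, -0.064, 0.0, -0.0]
ft_force: [0.2, 0.4, 0.9]
grip_width: 0.702
```

Emit:
{"api": "send_rows", "payload": {
  "offset": [
    [0,0,0],
    [0,0,0],
    [0,0,0],
    [0,0,0],
    [0,0,0]
  ],
  "roll": [0,0,0,0,0]
}}

```text
clock: 17.1
position: [0.5968, 0.305, 0.1159]
ee_rot: [0.998, -0.064, 0.0, 0.0]
ft_force: [0.3, -0.5, -0.7]
grip_width: 0.699
```

Emit:
{"api": "send_rows", "payload": {
  "offset": [
    [0,0,-20],
    [0,0,-50],
    [0,0,-85],
    [0,0,-120],
    [0,0,-140]
  ],
  "roll": [0,0,0,0,0]
}}

```text
clock: 17.52
position: [0.5973, 0.3057, 0.2603]
ee_rot: [0.998, -0.064, 0.002, -0.001]
ft_force: [0.4, 0.1, 1.0]
grip_width: 0.696
```

```bash
python3 -c "
from h import *
o=monitor.get_obs();print(o['position'],o['ft_force'])
axisfit(pk(1),58,220)
im,P,d=snap('side'); hsv=cv2.cvtColor(im,cv2.COLOR_BGR2HSV)
m=(d>0)&(abs(hsv[...,0].astype(int)-8)<=3)&(hsv[...,1]>125)&(np.hypot(P[...,0]-.601,P[...,1]-.305)<.03); print('ztop',np.sort(P[m][:,2])[-10:])
cv2.imwrite('pics/g4.png',im)
im,P,d=snap('top');cv2.imwrite('pics/g4t.png',im)
def fl(c,r):
    m=(d>0)&(np.hypot(P[...,0]-c[0],P[...,1]-c[1])<r)&(P[...,2]>.015)&(P[...,2]<.06)
    print(cv2.minAreaRect((P[m][:,:2]*1e3).astype(np.float32)))
fl((.614,-.24),.1);fl((.5035,-.286),.085)"
```

```text
[0.59732514 0.30567383 0.26033315] [0.40142784 0.14234554 1.01753792]
  z 58 n 81 u [-18.7   9.4] v [-32.1  16.2]
  z 70 n 80 u [-17.9   6.6] v [-14.9  15.8]
  z 82 n 84 u [-17.6   8.2] v [-14.5  15.9]
  z 94 n 82 u [-17.5   9. ] v [-13.5  15.7]
  z 106 n 94 u [-17.8   7.6] v [-14.3  15.8]
  z 118 n 86 u [-17.6   7. ] v [-14.8  15.7]
  z 130 n 101 u [-18.    7.5] v [-14.5  15.8]
  z 142 n 79 u [-17.6   5.7] v [-14.2  16. ]
  z 154 n 216 u [-17.1  11.7] v [-15.   15.6]
  z 166 n 79 u [-13.7   4.8] v [-11.   11.7]
  z 178 n 139 u [-8.3  5. ] v [-11.2  11.4]
ztop [0.18208154 0.18222977 0.18260268 0.18264809 0.18273218 0.18277482
 0.18280488 0.18284403 0.18285129 0.18313067]
((572.3836059570312, -240.95457458496094), (116.6500244140625, 148.7102813720703), 0.9418189525604248)
((503.55419921875, -285.6070556640625), (32.831424713134766, 123.37577056884766), 0.8360921740531921)
```

View pics/g4.png

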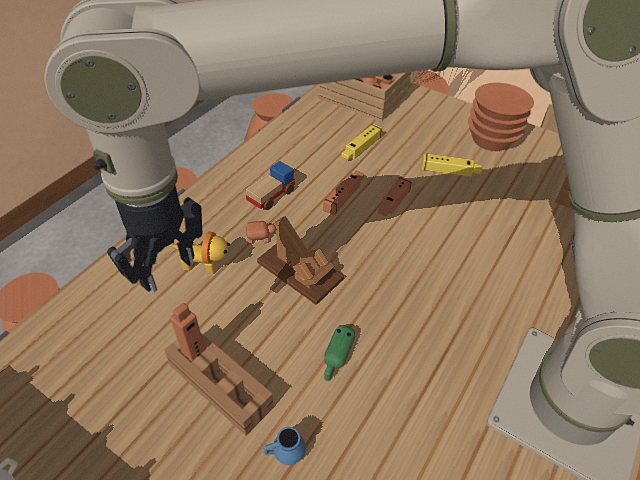

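```bash
python3 -c "
from h import *
calls([(614,-232.6,160,1.583)])"
```

```text
at [597.3 305.6 257.8] yaw -0.127 clock 17.67
 offset [28.3, 177.2, 32.6] roll -0.57
 offset [-71.9, 164.5, 32.6] roll -0.57
 offset [-149.3, 99.7, 32.6] roll -0.57
   -> [ 614.  -232.6  160. ] yaw 1.583
```

Emit:
{"api": "send_rows", "payload": {
  "offset": [
    [5.7,35.4,6.5],
    [11.3,70.9,13],
    [17,106.3,19.6],
    [22.6,141.8,26],
    [28.3,177.2,32.6]
  ],
  "roll": [-0.114,-0.228,-0.342,-0.456,-0.57],
  "jaw": 1
}}

```text
clock: 18.08
position: [0.6015, 0.1236, 0.2214]
ee_rot: [0.975, 0.222, -0.001, 0.0]
ft_force: [1.5, -0.3, 0.4]
grip_width: 1.002
```

Emit:
{"api": "send_rows", "payload": {
  "offset": [
    [-14.4,32.9,6.5],
    [-28.8,65.8,13],
    [-43.1,98.7,19.6],
    [-57.5,131.6,26],
    [-71.9,164.5,32.6]
  ],
  "roll": [-0.114,-0.228,-0.342,-0.456,-0.57]
}}

```text
clock: 18.5
position: [0.6069, -0.0558, 0.1889]
ee_rot: [0.873, 0.487, -0.001, -0.0]
ft_force: [1.6, 0.4, -0.1]
grip_width: 0.997
```

Emit:
{"api": "send_rows", "payload": {
  "offset": [
    [-29.9,19.9,6.5],
    [-59.7,39.9,13],
    [-89.6,59.8,19.6],
    [-119.4,79.8,26],
    [-149.3,99.7,32.6]
  ],
  "roll": [-0.114,-0.228,-0.342,-0.456,-0.57]
}}

```text
clock: 18.92
position: [0.6124, -0.235, 0.1562]
ee_rot: [0.701, 0.713, -0.0, -0.001]
ft_force: [0.7, -0.0, 0.2]
grip_width: 0.999
```

Emit:
{"api": "send_rows", "payload": {
  "offset": [
    [0,0,0],
    [0,0,0],
    [0,0,0],
    [0,0,0],
    [0,0,0]
  ],
  "roll": [0,0,0,0,0]
}}

```text
clock: 19.33
position: [0.6136, -0.2315, 0.1582]
ee_rot: [0.702, 0.712, 0.0, -0.0]
ft_force: [-0.2, 0.4, -0.1]
grip_width: 1.0
```

```bash
python3 -c "
from h import *
calls([(614,-232.6,2,1.583)])
im,P,d=snap('side')
m=(d>0)&(abs(P[...,0]-.614)<.035)&(abs(P[...,1]+.24)<.12)&(P[...,2]>.015)&(P[...,2]<.06)
print(cv2.minAreaRect((P[m][:,:2]*1e3).astype(np.float32)))"
```

```text
at [ 613.6 -231.5  158.2] yaw 1.585 clock 19.33
 offset [-1.1, 0.3, 156.2] roll 0.002
   -> [ 614.  -232.6    2. ] yaw 1.583
((614.524169921875, -238.05352783203125), (34.62703323364258, 151.1208953857422), 0.9092530012130737)
```

Unmoved; grasp it.

Emit:
{"api": "send_rows", "payload": {
  "offset": [
    [-1,0,30],
    [-1,0,60],
    [-1,0,90],
    [-1,0,120],
    [-1,0,138]
  ],
  "roll": [0,0,0,0,0]
}}

```text
clock: 19.8
position: [0.6121, -0.2332, 0.0171]
ee_rot: [0.702, 0.712, -0.001, -0.001]
ft_force: [0.2, -0.3, 0.1]
grip_width: 1.002
```

Emit:
{"api": "send_rows", "payload": {
  "offset": [
    [0,0,6],
    [0,0,12],
    [0,0,18],
    [0,0,18],
    [0,0,18]
  ],
  "roll": [0,0,0,0,0]
}}

```text
clock: 20.22
position: [0.614, -0.2343, 0.0031]
ee_rot: [0.703, 0.711, 0.0, 0.001]
ft_force: [0.8, -1.0, 0.4]
grip_width: 0.998
```

Emit:
{"api": "send_rows", "payload": {
  "offset": [
    [0,0,0],
    [0,0,0],
    [0,0,0],
    [0,0,0],
    [0,0,0]
  ],
  "roll": [0,0,0,0,0],
  "jaw": 0,
  "newtons": 40
}}

```text
clock: 20.63
position: [0.614, -0.2344, 0.0028]
ee_rot: [0.703, 0.711, 0.0, 0.001]
ft_force: [-0.5, -0.8, -2.2]
grip_width: 0.37
```

Emit:
{"api": "send_rows", "payload": {
  "offset": [
    [0,0,0],
    [0,0,0],
    [0,0,0],
    [0,0,0],
    [0,0,0]
  ],
  "roll": [0,0,0,0,0]
}}

```text
clock: 21.05
position: [0.6139, -0.2344, 0.0027]
ee_rot: [0.703, 0.711, 0.0, 0.001]
ft_force: [0.5, -0.4, 5.6]
grip_width: 0.368
```

Emit:
{"api": "send_rows", "payload": {
  "offset": [
    [0,0,-10],
    [0,0,-40],
    [0,0,-80],
    [0,0,-120],
    [0,0,-160]
  ],
  "roll": [0,0,0,0,0]
}}

```text
clock: 21.47
position: [0.6126, -0.2339, 0.1638]
ee_rot: [0.703, 0.712, -0.0, -0.001]
ft_force: [1.7, -0.3, -1.8]
grip_width: 0.37
```

Emit:
{"api": "send_rows", "payload": {
  "offset": [
    [0,0,-10],
    [0,0,-20],
    [0,0,-30],
    [0,0,-40],
    [0,0,-50]
  ],
  "roll": [0,0,0,0,0]
}}

```text
clock: 21.88
position: [0.6127, -0.2342, 0.2114]
ee_rot: [0.703, 0.711, -0.001, -0.001]
ft_force: [0.1, 0.2, -1.9]
grip_width: 0.372
```

```bash
python3 -c "
from h import *
x=50.9;calls([(525+x*.992,20.6-x*.127,220,3.0145)])"
```

```text
at [ 612.7 -234.2  211.4] yaw 1.583 clock 21.88
 offset [82.9, -11.4, -2.9] roll -0.477
 offset [78.9, 28.0, -2.9] roll -0.477
 offset [57.3, 61.1, -2.9] roll -0.477
   -> [575.5  14.1 220. ] yaw 3.014
```

Emit:
{"api": "send_rows", "payload": {
  "offset": [
    [16.6,-2.3,0],
    [33.2,-4.6,-1],
    [49.7,-6.8,-1],
    [66.3,-9.1,-2],
    [82.9,-11.4,-3]
  ],
  "roll": [-0.095,-0.19,-0.286,-0.382,-0.477]
}}

```text
clock: 22.3
position: [0.6005, -0.1507, 0.2146]
ee_rot: [0.513, 0.858, -0.0, -0.001]
ft_force: [1.6, 0.5, -1.0]
grip_width: 0.37
```

Emit:
{"api": "send_rows", "payload": {
  "offset": [
    [15.8,5.6,0],
    [31.6,11.2,-1],
    [47.3,16.8,-1],
    [63.1,22.4,-2],
    [78.9,28,-3]
  ],
  "roll": [-0.095,-0.19,-0.286,-0.382,-0.477]
}}

```text
clock: 22.72
position: [0.5881, -0.068, 0.2177]
ee_rot: [0.296, 0.955, -0.0, -0.001]
ft_force: [0.5, 0.7, -2.0]
grip_width: 0.366
```

Emit:
{"api": "send_rows", "payload": {
  "offset": [
    [11.5,12.2,0],
    [22.9,24.4,-1],
    [34.4,36.7,-1],
    [45.8,48.9,-2],
    [57.3,61.1,-3]
  ],
  "roll": [-0.095,-0.19,-0.286,-0.382,-0.477]
}}

```text
clock: 23.13
position: [0.5758, 0.0147, 0.2207]
ee_rot: [0.062, 0.998, -0.0, -0.001]
ft_force: [0.4, -0.5, -1.7]
grip_width: 0.37
```

Emit:
{"api": "send_rows", "payload": {
  "offset": [
    [0,0,0],
    [0,0,0],
    [0,0,0],
    [0,0,0],
    [0,0,0]
  ],
  "roll": [0,0,0,0,0],
  "newtons": 25
}}

```text
clock: 23.55
position: [0.5764, 0.0131, 0.2209]
ee_rot: [0.065, 0.998, -0.0, -0.0]
ft_force: [1.3, -0.5, -1.4]
grip_width: 0.37
```

```bash
python3 -c "
from h import *
prof(200,275)
x=50.9;calls([(525+x*.992,20.6-x*.127,220,3.0145)])"
```

```text
side 942 xz:
  x  -15 n 239 ztop 251 zmin 219  v -14.2..16.1 (top face mid 0.5)
  x    0 n 169 ztop 251 zmin 220  v -15.1..15.9 (top face mid 0.0)
  x   15 n 165 ztop 251 zmin 219  v -14.7..16.2 (top face mid -0.4)
  x   30 n 159 ztop 251 zmin 220  v -14.2..15.9 (top face mid 0.3)
  x   45 n  85 ztop 252 zmin 222  v -15.1..15.8 (top face mid -0.3)
  x   60 n  25 ztop 252 zmin 249  v -15.8..-1.4 (top face mid -8.6)
  x   75 n  21 ztop 251 zmin 220  v -2.9..16.2 (top face mid -1.1)
  x   90 n  23 ztop 230 zmin 219  v 12.9..16.3 (top face mid 14.9)
  x  105 n  24 ztop 237 zmin 220  v 10.7..15.3 (top face mid 13.2)
  x  120 n  28 ztop 241 zmin 229  v 7.8..11.6 (top face mid 9.7)
at [576.4  13.3 221. ] yaw 3.012 clock 23.60
 offset [1.0, 0.7, 1.0] roll -0.003
   -> [575.5  14.1 220. ] yaw 3.014
```

Emit:
{"api": "send_rows", "payload": {
  "offset": [
    [0,0.8,15],
    [0,0.8,30],
    [0,0.8,45],
    [0,0.8,60],
    [0,0.8,80]
  ],
  "roll": [0,0,0,0,0]
}}

```text
clock: 24.02
position: [0.5769, 0.0146, 0.1409]
ee_rot: [0.064, 0.998, -0.0, 0.001]
ft_force: [0.8, -0.3, 0.0]
grip_width: 0.368
```

Emit:
{"api": "send_rows", "payload": {
  "offset": [
    [0,0,3],
    [0,0,6],
    [0,0,9],
    [0,0,12],
    [0,0,15]
  ],
  "roll": [0,0,0,0,0]
}}

```text
clock: 24.43
position: [0.5768, 0.0152, 0.1274]
ee_rot: [0.064, 0.998, -0.0, 0.001]
ft_force: [-11.0, -1.0, 14.8]
grip_width: 0.366
```

Emit:
{"api": "send_rows", "payload": {
  "offset": [
    [0,0,2],
    [0,0,4],
    [0,0,6],
    [0,0,8],
    [0,0,10]
  ],
  "roll": [0,0,0,0,0]
}}

```text
clock: 24.85
position: [0.5754, 0.0154, 0.1177]
ee_rot: [0.064, 0.998, -0.001, -0.001]
ft_force: [-15.4, -1.6, 16.4]
grip_width: 0.368
```

Emit:
{"api": "send_rows", "payload": {
  "offset": [
    [0,0,2],
    [0,0,4],
    [0,0,6],
    [0,0,8],
    [0,0,10]
  ],
  "roll": [0,0,0,0,0]
}}

```text
clock: 25.27
position: [0.5756, 0.0153, 0.1075]
ee_rot: [0.064, 0.998, -0.001, -0.001]
ft_force: [-13.4, -1.6, 13.7]
grip_width: 0.367
```

```bash
python3 -c "
from h import *
prof(70,260)"
```

```text
side 845 xz:
  x  -15 n 133 ztop 116 zmin 86  v -13.0..17.6 (top face mid 1.6)
  x    0 n 168 ztop 121 zmin 86  v -13.3..18.3 (top face mid 2.1)
  x   15 n 161 ztop 129 zmin 92  v -12.5..18.2 (top face mid 2.3)
  x   30 n 163 ztop 136 zmin 97  v -12.1..18.3 (top face mid 2.7)
  x   45 n  96 ztop 143 zmin 79  v -13.4..16.5 (top face mid -1.1)
  x  105 n  65 ztop 160 zmin 146  v -8.3..14.0 (top face mid 1.8)
  x  120 n  47 ztop 164 zmin 151  v -10.1..13.3 (top face mid 1.4)
```

Emit:
{"api": "send_rows", "payload": {
  "offset": [
    [0,-1,2],
    [0,-1,4],
    [0,-1,6],
    [0,-1,8],
    [0,-1,9]
  ],
  "roll": [0,0,0,0,0]
}}

```text
clock: 25.73
position: [0.5768, 0.015, 0.099]
ee_rot: [0.063, 0.998, 0.0, 0.001]
ft_force: [-6.7, 1.9, 12.5]
grip_width: 0.37
```

Emit:
{"api": "send_rows", "payload": {
  "offset": [
    [0,0,1.5],
    [0,0,3],
    [0,0,4.5],
    [0,0,5],
    [0,0,5]
  ],
  "roll": [0,0,0,0,0]
}}

```text
clock: 26.15
position: [0.5778, 0.0149, 0.0946]
ee_rot: [0.064, 0.998, 0.0, 0.002]
ft_force: [-3.8, 1.0, 13.0]
grip_width: 0.367
```

```bash
python3 -c "
from h import *
prof(70,260)"
```

```text
side 783 xz:
  x  -15 n  33 ztop 84 zmin 77  v -12.6..15.2 (top face mid 1.3)
  x    0 n 142 ztop 94 zmin 72  v -14.7..17.8 (top face mid 3.0)
  x   15 n 182 ztop 107 zmin 70  v -13.5..17.7 (top face mid 1.8)
  x   30 n 186 ztop 119 zmin 71  v -12.9..17.8 (top face mid 2.0)
  x   45 n 135 ztop 133 zmin 75  v -13.4..17.3 (top face mid -0.6)
  x   60 n  13 ztop 140 zmin 132  v -13.5..19.2 (top face mid 3.1)
  x   90 n  19 ztop 161 zmin 87  v 8.9..16.3 (top face mid 10.3)
  x  105 n  72 ztop 169 zmin 139  v -2.6..14.7 (top face mid 5.0)
```

Tilted about 40°; release and let it settle.

Emit:
{"api": "send_rows", "payload": {
  "offset": [
    [0,-0.7,0],
    [0,-0.7,0],
    [0,-0.7,0],
    [0,-0.7,0],
    [0,-0.7,0]
  ],
  "roll": [0,0,0,0,0],
  "jaw": 0.7
}}

```text
clock: 26.62
position: [0.5762, 0.0131, 0.0921]
ee_rot: [0.064, 0.998, -0.0, -0.0]
ft_force: [0.4, 0.3, -0.0]
grip_width: 0.702
```

Emit:
{"api": "send_rows", "payload": {
  "offset": [
    [0,0,0],
    [0,0,0],
    [0,0,0],
    [0,0,0],
    [0,0,0]
  ],
  "roll": [0,0,0,0,0]
}}

```text
clock: 27.03
position: [0.5762, 0.0133, 0.0921]
ee_rot: [0.064, 0.998, -0.0, -0.0]
ft_force: [-0.1, 0.0, -0.1]
grip_width: 0.702
```

```bash
python3 -c "
from h import *
prof(60,260)
s=108;x=s*.7071-11.3;z=46.3+s*.7071-20;calls([(525+x*.992,20.6-x*.127,z,3.0145)])"
```

```text
side 907 xz:
  x  -15 n 102 ztop 71 zmin 60  v -13.9..16.5 (top face mid 1.5)
  x    0 n 160 ztop 86 zmin 60  v -14.1..17.6 (top face mid 1.2)
  x   15 n 182 ztop 101 zmin 60  v -13.4..17.7 (top face mid 1.4)
  x   30 n 211 ztop 116 zmin 60  v -13.3..17.2 (top face mid 1.2)
  x   45 n 210 ztop 130 zmin 67  v -12.1..17.6 (top face mid 2.7)
  x   60 n  30 ztop 143 zmin 75  v -13.3..17.0 (top face mid -0.2)
at [576.2  13.2  92.1] yaw 3.014 clock 27.08
 offset [-13.4, 0.8, -10.6] roll -0.001
   -> [589.5  12.3 102.7] yaw 3.014
```

Emit:
{"api": "send_rows", "payload": {
  "offset": [
    [-3,0,-2],
    [-6,0,-5],
    [-9,0,-7],
    [-13.4,0.8,-10.6],
    [-13.4,0.8,-10.6]
  ],
  "roll": [0,0,0,0,0]
}}

```text
clock: 27.5
position: [0.5908, 0.0124, 0.1036]
ee_rot: [0.064, 0.998, 0.0, 0.001]
ft_force: [0.6, 0.4, -0.4]
grip_width: 0.698
```

Emit:
{"api": "send_rows", "payload": {
  "offset": [
    [0,0,0],
    [0,0,0],
    [0,0,0],
    [0,0,0],
    [0,0,0]
  ],
  "roll": [0,0,0,0,0],
  "jaw": 0
}}

```text
clock: 27.92
position: [0.5894, 0.0125, 0.1027]
ee_rot: [0.064, 0.998, 0.0, -0.0]
ft_force: [-0.1, 0.6, 0.1]
grip_width: 0.372
```

Emit:
{"api": "send_rows", "payload": {
  "offset": [
    [0,0,0],
    [0,0,0],
    [0,0,0],
    [0,0,0],
    [0,0,0]
  ],
  "roll": [0,0,0,0,0]
}}

```text
clock: 28.33
position: [0.5894, 0.0125, 0.1027]
ee_rot: [0.064, 0.998, 0.0, -0.0]
ft_force: [-1.1, 1.0, 0.9]
grip_width: 0.371
```

Emit:
{"api": "send_rows", "payload": {
  "offset": [
    [4,0,-1],
    [8.5,0,-5],
    [13,0,-9],
    [18,0,-12.5],
    [23,0,-15.8]
  ],
  "roll": [0,0,0,0,0]
}}

```text
clock: 28.75
position: [0.5675, 0.015, 0.1193]
ee_rot: [0.064, 0.998, 0.0, 0.001]
ft_force: [4.6, -0.0, 1.2]
grip_width: 0.368
```

Emit:
{"api": "send_rows", "payload": {
  "offset": [
    [5,0,-2.8],
    [10,0,-5.4],
    [15,0,-7.8],
    [20,0,-10],
    [24.7,0,-11.9]
  ],
  "roll": [0,0,0,0,0]
}}

```text
clock: 29.17
position: [0.5416, 0.0184, 0.1305]
ee_rot: [0.064, 0.998, -0.0, -0.0]
ft_force: [4.6, -1.2, 0.9]
grip_width: 0.372
```

```bash
python3 -c "
from h import *
axisfit(SEAT[:2],52,220)"
```

```text
z 52 n 20 u [-23.7  15. ] v [ 4.1 18.1]
  z 64 n 86 u [-32.8   1.5] v [-14.   16.5]
  z 76 n 112 u [-29.4  27.7] v [-13.9  17.3]
  z 88 n 112 u [-23.6  10.6] v [-13.3  16.8]
  z 100 n 105 u [-19.9  14.1] v [-13.2  16.5]
  z 112 n 114 u [-15.7  18.1] v [-13.8  16.8]
  z 124 n 99 u [-10.4  13.5] v [-13.5  16.8]
  z 136 n 85 u [-6.5  5.4] v [-13.6  16. ]
  z 148 n 75 u [-1.2  5.1] v [-13.2  15. ]
  z 160 n 52 u [2.8 9.7] v [-14.5  13.1]
  z 172 n 49 u [ 7.2 25.1] v [-14.7  12.5]
```

Emit:
{"api": "send_rows", "payload": {
  "offset": [
    [5.5,0,-1.5],
    [11,0,-2.8],
    [16.5,0,-3.8],
    [22,0,-4.6],
    [27,0,-5]
  ],
  "roll": [0,0,0,0,0]
}}

```text
clock: 29.63
position: [0.5148, 0.022, 0.1354]
ee_rot: [0.064, 0.998, -0.0, -0.0]
ft_force: [3.9, -0.2, 2.1]
grip_width: 0.369
```

```bash
python3 -c "
from h import *
axisfit(SEAT[:2],52,220)
o=monitor.get_obs(); t=np.array(o['position']); print(np.round(cf(t),1),o['ft_force'])"
```

```text
z 52 n 23 u [-39.2  33.7] v [-21.4  15.6]
  z 64 n 82 u [-41.2 -10.2] v [-15.1  16.5]
  z 76 n 90 u [-39.   -7.5] v [-13.2  17.1]
  z 88 n 86 u [-37.1  -5.9] v [-12.8  16.8]
  z 100 n 102 u [-34.5  -3.5] v [-13.6  16.6]
  z 112 n 94 u [-31.9  -1.8] v [-13.6  16.9]
  z 124 n 89 u [-29.8  -1.1] v [-11.4  17.1]
  z 136 n 66 u [-28.1 -20.5] v [-12.3  16.1]
  z 148 n 57 u [-25.4 -20.9] v [-13.3  14.2]
  z 160 n 46 u [-23. -19.] v [-13.6  13.6]
  z 172 n 38 u [-20.5 -11.6] v [-14.5  11.5]
  z 184 n 30 u [-23.3  -3. ] v [-23.8  17.6]
[-1.090e+01  1.000e-01  1.355e+02] [1.43831502 0.24027713 2.92421687]
```

```bash
python3 -c "
from h import *
calls([(514.8,22,190,3.0145),(552,310.7,190,3.0145)])"
```

```text
at [514.2  22.1 135.5] yaw 3.014 clock 29.68
 offset [-0.6, -0.1, -54.5] roll -0.0
   -> [514.8  22.  190. ] yaw 3.014
 offset [-0.2, 145.5, -0.0] roll -0.0
 offset [-0.2, 145.5, -0.0] roll -0.0
   -> [552.  310.7 190. ] yaw 3.014
```

Emit:
{"api": "send_rows", "payload": {
  "offset": [
    [0,0,-6],
    [0,0,-18],
    [0,0,-30],
    [0,0,-42],
    [0,0,-54.5]
  ],
  "roll": [0,0,0,0,0]
}}

```text
clock: 30.1
position: [0.5155, 0.0221, 0.1914]
ee_rot: [0.064, 0.998, 0.0, 0.0]
ft_force: [-0.4, 0.5, -1.5]
grip_width: 0.37
```

Emit:
{"api": "send_rows", "payload": {
  "offset": [
    [0,20,0],
    [0,48,0],
    [0,80,0],
    [0,113,0],
    [0,145.5,0]
  ],
  "roll": [0,0,0,0,0]
}}

```text
clock: 30.52
position: [0.5343, 0.1674, 0.191]
ee_rot: [0.064, 0.998, 0.0, 0.0]
ft_force: [-0.4, 0.4, -2.7]
grip_width: 0.372
```

Emit:
{"api": "send_rows", "payload": {
  "offset": [
    [0,33,0],
    [0,66,0],
    [0,99,0],
    [0,126,0],
    [0,145.5,0]
  ],
  "roll": [0,0,0,0,0]
}}

```text
clock: 30.93
position: [0.552, 0.3135, 0.1909]
ee_rot: [0.063, 0.998, 0.001, -0.0]
ft_force: [0.5, 1.0, -0.1]
grip_width: 0.375
```

Emit:
{"api": "send_rows", "payload": {
  "offset": [
    [0,0,5],
    [0,0,10],
    [0,0,15],
    [0,0,20],
    [0,0,20]
  ],
  "roll": [0,0,0,0,0]
}}

```text
clock: 31.35
position: [0.5528, 0.3087, 0.1687]
ee_rot: [0.065, 0.998, -0.001, -0.0]
ft_force: [-0.1, -0.3, -2.4]
grip_width: 0.374
```

```bash
cat >> h.py <<'E'
def tuv(k):
    o=monitor.get_obs(); q=(np.array(o['position'])[:2]-pk(k))*1e3
    print('tcp u %.1f v %.1f z %.1f'%(q[0]*np.cos(A)+q[1]*np.sin(A),-q[0]*np.sin(A)+q[1]*np.cos(A),o['position'][2]*1e3),np.round(o['ft_force'],1))
E
python3 -c "
from h import *
axisfit(pk(0),62,240); tuv(0)"
```

```text
z 62 n 40 u [46.2 57.3] v [ 0.5 15.8]
  z 74 n 42 u [46.1 58.9] v [ 1.2 15.8]
  z 86 n 53 u [-14.2  57. ] v [-14.4  15.9]
  z 98 n 153 u [-14.4  56.6] v [-16.7  15.5]
  z 110 n 151 u [-12.4  55. ] v [-16.8  15.7]
  z 122 n 132 u [-10.1  58. ] v [-16.7  15.6]
  z 134 n 136 u [-7.9 51.6] v [-16.3  15.4]
  z 146 n 117 u [-5.5 21.8] v [-16.8  14. ]
  z 158 n 114 u [-3.6 10. ] v [-17.   13.7]
  z 170 n 104 u [-0.8  4.4] v [-15.6  13.4]
  z 182 n 118 u [ 1.  17.6] v [-17.6  26.9]
  z 194 n 74 u [3.  7.8] v [-17.   11.4]
  z 206 n 110 u [ 5.7 18.8] v [-18.9  11.5]
  z 218 n 87 u [ 7.6 26.8] v [-16.7  29.9]
tcp u 15.8 v -2.3 z 169.3 [-0.   0.1 -1.5]
```

Emit:
{"api": "send_rows", "payload": {
  "offset": [
    [0,1.2,8],
    [0,1.2,16],
    [0,1.2,24],
    [0,1.2,32],
    [0,1.2,40]
  ],
  "roll": [0,0,0,0,0]
}}

```text
clock: 31.82
position: [0.5526, 0.3115, 0.1288]
ee_rot: [0.064, 0.998, -0.0, -0.0]
ft_force: [-0.2, -0.2, -1.7]
grip_width: 0.371
```

Emit:
{"api": "send_rows", "payload": {
  "offset": [
    [0,0,3],
    [1,0,6],
    [2,0,9],
    [3,0,12],
    [4,0,14]
  ],
  "roll": [0,0,0,0,0]
}}

```text
clock: 32.23
position: [0.549, 0.3122, 0.1159]
ee_rot: [0.064, 0.998, 0.0, 0.0]
ft_force: [3.0, -0.1, -0.4]
grip_width: 0.37
```

Emit:
{"api": "send_rows", "payload": {
  "offset": [
    [3,0,1],
    [6,0,2],
    [9,0,3],
    [12,0,4],
    [14,0,5]
  ],
  "roll": [0,0,0,0,0]
}}

```text
clock: 32.65
position: [0.5347, 0.3141, 0.1111]
ee_rot: [0.064, 0.998, 0.0, 0.0]
ft_force: [3.8, -0.1, -0.0]
grip_width: 0.373
```

```bash
python3 -c "
from h import *
axisfit(pk(0),62,200); tuv(0)"
```

```text
z 62 n 85 u [-17.9  11.9] v [-13.7  16.3]
  z 74 n 89 u [-17.1   9.3] v [-13.3  16.2]
  z 86 n 72 u [-16.9  51.1] v [-13.6  15.9]
  z 98 n 93 u [-16.3  50.8] v [-14.1  16.2]
  z 110 n 85 u [-15.1  50.7] v [-13.   15.7]
  z 122 n 67 u [-14.9 -11.8] v [-14.9  14.4]
  z 134 n 61 u [-14.  -11.6] v [-13.6  14.1]
  z 146 n 58 u [-13.9  -3.9] v [-16.9  15.5]
  z 158 n 131 u [-12.6  58.4] v [-14.6  20.9]
tcp u -3.3 v 0.4 z 110.8 [ 3.6  0.  -0.4]
```

Emit:
{"api": "send_rows", "payload": {
  "offset": [
    [1,-0.5,3],
    [2,-0.5,6],
    [3,-0.5,9],
    [3,-0.5,12],
    [3,-0.5,15]
  ],
  "roll": [0,0,0,0,0]
}}

```text
clock: 33.12
position: [0.5317, 0.3137, 0.0954]
ee_rot: [0.064, 0.998, -0.0, -0.0]
ft_force: [2.7, -0.5, -1.1]
grip_width: 0.375
```

Emit:
{"api": "send_rows", "payload": {
  "offset": [
    [-1,0,1],
    [-1,0,2],
    [-1,0,3],
    [-1,0,4],
    [-1,0,5]
  ],
  "roll": [0,0,0,0,0]
}}

```text
clock: 33.53
position: [0.5324, 0.3138, 0.0907]
ee_rot: [0.064, 0.998, -0.0, -0.0]
ft_force: [-0.5, 0.0, -0.9]
grip_width: 0.37
```

```bash
python3 -c "
from h import *
axisfit(pk(0),62,200); tuv(0)"
```

```text
z 62 n 68 u [-17.2  34. ] v [-14.3  15.5]
  z 74 n 84 u [-17.4  49.1] v [-14.6  15.3]
  z 86 n 70 u [-16.9  48.9] v [-14.5  14.8]
  z 98 n 66 u [-16.5 -14. ] v [-15.   13.9]
  z 110 n 62 u [-16.5 -12.8] v [-14.6  14.4]
  z 122 n 51 u [-15.9  57.8] v [-18.   15.3]
  z 134 n 134 u [-15.4  58. ] v [-15.6  15.9]
  z 146 n 22 u [-6.7 57.5] v [-10.1  15.7]
  z 158 n 15 u [-19.7  59.8] v [-0.7 16.3]
tcp u -5.1 v -0.2 z 90.5 [-0.1 -0.  -0.9]
```

Emit:
{"api": "send_rows", "payload": {
  "offset": [
    [0,0,1],
    [0,0,2],
    [0,0,3],
    [0,0,3],
    [0,0,3]
  ],
  "roll": [0,0,0,0,0]
}}

```text
clock: 34.0
position: [0.5329, 0.3141, 0.0902]
ee_rot: [0.064, 0.998, -0.0, 0.001]
ft_force: [-6.1, -4.9, 19.2]
grip_width: 0.369
```

Emit:
{"api": "send_rows", "payload": {
  "offset": [
    [0,0,0],
    [0,0,0],
    [0,0,0],
    [0,0,0],
    [0,0,0]
  ],
  "roll": [0,0,0,0,0],
  "jaw": 0.7
}}

```text
clock: 34.42
position: [0.5328, 0.3137, 0.0877]
ee_rot: [0.064, 0.998, -0.0, -0.0]
ft_force: [-0.2, 0.3, 0.5]
grip_width: 0.699
```

Emit:
{"api": "send_rows", "payload": {
  "offset": [
    [0,0,0],
    [0,0,0],
    [0,0,0],
    [0,0,0],
    [0,0,0]
  ],
  "roll": [0,0,0,0,0]
}}

```text
clock: 34.83
position: [0.5328, 0.3137, 0.0879]
ee_rot: [0.064, 0.998, -0.0, 0.0]
ft_force: [0.1, -0.2, -0.9]
grip_width: 0.697
```

Emit:
{"api": "send_rows", "payload": {
  "offset": [
    [0,0,-20],
    [0,0,-50],
    [0,0,-85],
    [0,0,-125],
    [0,0,-165]
  ],
  "roll": [0,0,0,0,0]
}}

```text
clock: 35.25
position: [0.5324, 0.3135, 0.2544]
ee_rot: [0.064, 0.998, -0.0, -0.0]
ft_force: [1.2, 0.9, -0.3]
grip_width: 0.704
```

```bash
cat >> h.py <<'E'
def tops():
    im,P,d=snap('side'); hsv=cv2.cvtColor(im,cv2.COLOR_BGR2HSV); c,s=np.cos(A),np.sin(A)
    for k in(1,0,-1):
        q=(P-np.array([*pk(k),0]))@np.array([[c,-s,0],[s,c,0],[0,0,1]])*1e3
        m=(d>0)&(abs(hsv[...,0].astype(int)-8)<=3)&(hsv[...,1]>125)&(abs(q[...,0])<22)&(abs(q[...,1])<24)&(q[...,2]>66)
        if m.sum()>20:
            Q=q[m]; print(k,'ztop %.1f'%np.sort(Q[:,2])[-8],[(z,np.round([*np.percentile(Q[abs(Q[:,2]-z)<8][:,0],[2]),*np.percentile(Q[abs(Q[:,2]-z)<8][:,1],[2,98])],1).tolist()) for z in(75,110) if (abs(Q[:,2]-z)<8).sum()>10])
def rect(c,hx,hy,n):
    im,P,d=snap(n); m=(d>0)&(abs(P[...,0]-c[0])<hx)&(abs(P[...,1]-c[1])<hy)&(P[...,2]>.015)&(P[...,2]<.06)
    print(n,m.sum(),cv2.minAreaRect((P[m][:,:2]*1e3).astype(np.float32))); return im
E
python3 -c "
from h import *
tops()
im=rect((.5035,-.286),.06,.1,'side');cv2.imwrite('pics/g5.png',im); rect((.5035,-.286),.06,.1,'top')
h=1.597;calls([(503.6-8*np.cos(h),-285.2-8*np.sin(h),160,h)])"
```

```text
1 ztop 178.4 [(75, [-17.9, -12.5, 16.2]), (110, [-18.5, -13.6, 16.0])]
0 ztop 157.1 [(75, [-18.8, -13.7, 15.5]), (110, [-18.8, -14.6, 16.4])]
side 585 ((503.9500732421875, -285.8597106933594), (32.990413665771484, 127.21837615966797), 1.6198097467422485)
top 725 ((503.77972412109375, -286.1885986328125), (33.47393035888672, 124.46658325195312), 1.1245746612548828)
at [533.5 315.  256.2] yaw 3.014 clock 35.40
 offset [-12.0, -151.8, 24.1] roll 0.354
 offset [-63.9, -138.2, 24.1] roll 0.354
 offset [-107.9, -107.4, 24.1] roll 0.354
 offset [-138.4, -63.3, 24.1] roll 0.354
   -> [ 503.8 -293.2  160. ] yaw 1.597
```

View pics/g5.png

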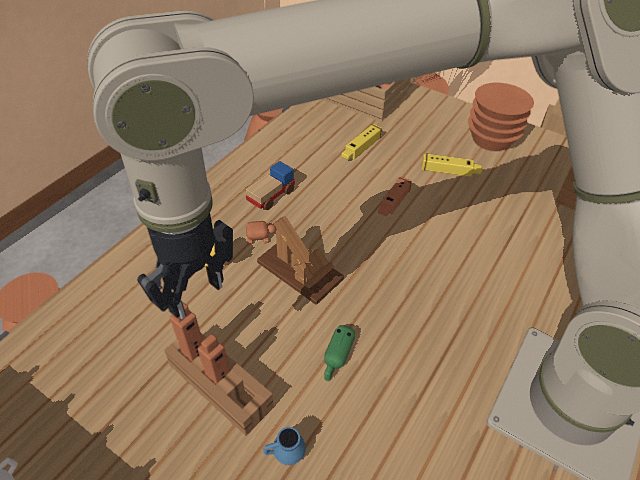

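Emit:
{"api": "send_rows", "payload": {
  "offset": [
    [-2.4,-30,5],
    [-4.8,-61,10],
    [-7.2,-91,14],
    [-9.6,-121,19],
    [-12,-151.8,24]
  ],
  "roll": [0.07,0.14,0.21,0.28,0.354],
  "jaw": 1
}}

```text
clock: 35.82
position: [0.5247, 0.1599, 0.2274]
ee_rot: [0.24, 0.971, -0.0, -0.001]
ft_force: [0.4, -0.6, -0.3]
grip_width: 0.997
```

Emit:
{"api": "send_rows", "payload": {
  "offset": [
    [-12.8,-27.6,5],
    [-25.6,-55.3,10],
    [-38.3,-82.9,14],
    [-51.1,-110.6,19],
    [-63.9,-138.2,24]
  ],
  "roll": [0.07,0.14,0.21,0.28,0.354]
}}

```text
clock: 36.23
position: [0.517, 0.0076, 0.2037]
ee_rot: [0.408, 0.913, -0.0, -0.001]
ft_force: [0.4, -0.5, 0.6]
grip_width: 1.001
```

Emit:
{"api": "send_rows", "payload": {
  "offset": [
    [-21.6,-21.5,5],
    [-43.2,-43,10],
    [-64.7,-64.4,14],
    [-86.3,-85.9,19],
    [-107.9,-107.4,24]
  ],
  "roll": [0.07,0.14,0.21,0.28,0.354]
}}

```text
clock: 36.65
position: [0.5096, -0.1442, 0.1797]
ee_rot: [0.562, 0.827, -0.0, -0.001]
ft_force: [-0.2, 0.2, 0.5]
grip_width: 0.999
```

Emit:
{"api": "send_rows", "payload": {
  "offset": [
    [-27.7,-12.7,5],
    [-55.4,-25.3,10],
    [-83,-38,14],
    [-110.7,-50.6,19],
    [-136,-63,24]
  ],
  "roll": [0.07,0.14,0.21,0.28,0.354]
}}

```text
clock: 37.07
position: [0.5016, -0.294, 0.1554]
ee_rot: [0.699, 0.715, -0.0, -0.001]
ft_force: [0.2, 0.1, 0.0]
grip_width: 1.007
```

Emit:
{"api": "send_rows", "payload": {
  "offset": [
    [0,0,0],
    [0,0,0],
    [0,0,0],
    [0,0,0],
    [0,0,0]
  ],
  "roll": [0,0,0,0,0]
}}

```text
clock: 37.48
position: [0.5031, -0.2909, 0.157]
ee_rot: [0.697, 0.717, 0.0, 0.0]
ft_force: [-0.0, 0.9, 0.1]
grip_width: 0.999
```

```bash
python3 -c "
from h import *
rect((.5035,-.286),.06,.1,'side')
calls([(503.9,-290,2,1.597)])"
```

```text
side 586 ((504.5880126953125, -286.7027282714844), (34.070526123046875, 130.457763671875), 1.202587366104126)
at [ 503.  -291.1  157.1] yaw 1.600 clock 37.53
 offset [1.1, 0.9, 155.1] roll 0.003
   -> [ 503.9 -290.     2. ] yaw 1.597
```

Emit:
{"api": "send_rows", "payload": {
  "offset": [
    [1,0.9,30],
    [1,0.9,60],
    [1,0.9,90],
    [1,0.9,120],
    [1,0.9,137]
  ],
  "roll": [0,0,0,0,0]
}}

```text
clock: 37.95
position: [0.5023, -0.29, 0.0169]
ee_rot: [0.697, 0.717, -0.0, -0.001]
ft_force: [-0.8, -0.3, -0.4]
grip_width: 0.997
```

Emit:
{"api": "send_rows", "payload": {
  "offset": [
    [0,0,6],
    [0,0,12],
    [0,0,18],
    [0,0,18],
    [0,0,18]
  ],
  "roll": [0,0,0,0,0]
}}

```text
clock: 38.37
position: [0.5041, -0.2914, 0.0028]
ee_rot: [0.697, 0.717, 0.0, 0.001]
ft_force: [-0.5, -0.2, 0.3]
grip_width: 0.999
```

Emit:
{"api": "send_rows", "payload": {
  "offset": [
    [0,0,0],
    [0,0,0],
    [0,0,0],
    [0,0,0],
    [0,0,0]
  ],
  "roll": [0,0,0,0,0],
  "jaw": 0,
  "newtons": 40
}}

```text
clock: 38.78
position: [0.504, -0.2913, 0.0025]
ee_rot: [0.698, 0.717, 0.0, 0.001]
ft_force: [0.4, 0.3, -1.2]
grip_width: 0.365
```

Emit:
{"api": "send_rows", "payload": {
  "offset": [
    [0,0,0],
    [0,0,0],
    [0,0,0],
    [0,0,0],
    [0,0,0]
  ],
  "roll": [0,0,0,0,0]
}}

```text
clock: 39.2
position: [0.504, -0.2914, 0.0024]
ee_rot: [0.698, 0.717, 0.0, 0.0]
ft_force: [0.1, 0.1, 4.8]
grip_width: 0.368
```

Emit:
{"api": "send_rows", "payload": {
  "offset": [
    [0,0,-10],
    [0,0,-40],
    [0,0,-80],
    [0,0,-120],
    [0,0,-160]
  ],
  "roll": [0,0,0,0,0]
}}

```text
clock: 39.62
position: [0.503, -0.2906, 0.1638]
ee_rot: [0.697, 0.717, -0.0, -0.001]
ft_force: [0.6, -1.5, -0.6]
grip_width: 0.369
```

Emit:
{"api": "send_rows", "payload": {
  "offset": [
    [0,0,-10],
    [0,0,-20],
    [0,0,-30],
    [0,0,-40],
    [0,0,-50]
  ],
  "roll": [0,0,0,0,0]
}}

```text
clock: 40.03
position: [0.503, -0.291, 0.2115]
ee_rot: [0.697, 0.717, -0.0, -0.001]
ft_force: [0.4, -0.5, -1.3]
grip_width: 0.367
```

```bash
python3 -c "
from h import *
x=41.7;calls([(525+x*.992,20.6-x*.127,220,-.1275)])"
```

```text
at [ 503.  -291.   211.5] yaw 1.598 clock 40.03
 offset [101.5, 23.9, -2.8] roll 0.575
 offset [98.1, -35.2, -2.8] roll 0.575
 offset [63.2, -82.9, -2.8] roll 0.575
   -> [566.4  15.3 220. ] yaw -0.127
```

Emit:
{"api": "send_rows", "payload": {
  "offset": [
    [20.3,4.8,0],
    [40.6,9.6,-1],
    [60.9,14.3,-1],
    [81.2,19.1,-2],
    [101.5,23.9,-3]
  ],
  "roll": [0.115,0.23,0.345,0.46,0.575]
}}

```text
clock: 40.45
position: [0.5245, -0.1879, 0.2145]
ee_rot: [0.873, 0.487, -0.0, -0.001]
ft_force: [0.5, 0.4, -1.6]
grip_width: 0.366
```

Emit:
{"api": "send_rows", "payload": {
  "offset": [
    [19.6,-7,0],
    [39.2,-14.1,-1],
    [58.9,-21.1,-1],
    [78.5,-28.2,-2],
    [98.1,-35.2,-3]
  ],
  "roll": [0.115,0.23,0.345,0.46,0.575]
}}

```text
clock: 40.87
position: [0.5456, -0.0859, 0.2175]
ee_rot: [0.976, 0.219, -0.001, -0.0]
ft_force: [0.4, 0.5, -1.4]
grip_width: 0.37
```

Emit:
{"api": "send_rows", "payload": {
  "offset": [
    [12.6,-16.6,0],
    [25.3,-33.2,-1],
    [37.9,-49.7,-1],
    [50.6,-66.3,-2],
    [63.2,-82.9,-3]
  ],
  "roll": [0.115,0.23,0.345,0.46,0.575]
}}

```text
clock: 41.28
position: [0.5666, 0.0161, 0.2204]
ee_rot: [0.998, -0.066, -0.001, -0.0]
ft_force: [-0.2, 0.3, -1.8]
grip_width: 0.366
```

Emit:
{"api": "send_rows", "payload": {
  "offset": [
    [0,0,0],
    [0,0,0],
    [0,0,0],
    [0,0,0],
    [0,0,0]
  ],
  "roll": [0,0,0,0,0],
  "newtons": 25
}}

```text
clock: 41.7
position: [0.5668, 0.0139, 0.2207]
ee_rot: [0.998, -0.064, -0.0, 0.0]
ft_force: [0.0, -0.3, -2.3]
grip_width: 0.368
```

```bash
python3 -c "
from h import *
prof(200,275)
x=41.7;calls([(525+x*.992,20.6-x*.127,220,-.1275)])"
```

```text
side 749 xz:
  x  -15 n 211 ztop 251 zmin 220  v -14.4..15.4 (top face mid -0.1)
  x    0 n 156 ztop 252 zmin 217  v -14.4..15.4 (top face mid -0.4)
  x   15 n 160 ztop 252 zmin 219  v -14.3..15.8 (top face mid -0.6)
  x   30 n 128 ztop 252 zmin 222  v -15.4..15.3 (top face mid -1.2)
  x   45 n  44 ztop 252 zmin 248  v -16.5..6.6 (top face mid -5.0)
  x   60 n  13 ztop 250 zmin 222  v -3.5..15.5 (top face mid -1.2)
  x   75 n  23 ztop 230 zmin 221  v 12.8..15.6 (top face mid 14.2)
  x  105 n  12 ztop 239 zmin 231  v 8.4..11.4 (top face mid 9.9)
at [566.8  14.1 220.8] yaw -0.128 clock 41.75
 offset [-0.6, -1.1, 0.8] roll -0.0
   -> [566.4  15.3 220. ] yaw -0.127
```

Emit:
{"api": "send_rows", "payload": {
  "offset": [
    [0,-0.6,15],
    [0,-0.6,30],
    [0,-0.6,45],
    [0,-0.6,60],
    [0,-0.6,80]
  ],
  "roll": [0,0,0,0,0]
}}

```text
clock: 42.17
position: [0.5675, 0.0151, 0.141]
ee_rot: [0.998, -0.064, 0.001, 0.0]
ft_force: [1.2, -0.6, -2.1]
grip_width: 0.366
```

Emit:
{"api": "send_rows", "payload": {
  "offset": [
    [0,0,3],
    [0,0,6],
    [0,0,9],
    [0,0,12],
    [0,0,15]
  ],
  "roll": [0,0,0,0,0]
}}

```text
clock: 42.58
position: [0.5675, 0.0156, 0.1266]
ee_rot: [0.998, -0.064, 0.001, 0.0]
ft_force: [-0.2, -0.1, -1.9]
grip_width: 0.368
```

Emit:
{"api": "send_rows", "payload": {
  "offset": [
    [0,0,2],
    [0,0,4],
    [0,0,6],
    [0,0,8],
    [0,0,10]
  ],
  "roll": [0,0,0,0,0]
}}

```text
clock: 43.0
position: [0.5662, 0.0159, 0.1171]
ee_rot: [0.998, -0.063, -0.001, 0.001]
ft_force: [-12.2, -0.7, 15.0]
grip_width: 0.366
```

Emit:
{"api": "send_rows", "payload": {
  "offset": [
    [0,0,2],
    [0,0,4],
    [0,0,6],
    [0,0,8],
    [0,0,10]
  ],
  "roll": [0,0,0,0,0]
}}

```text
clock: 43.42
position: [0.5658, 0.0159, 0.1068]
ee_rot: [0.998, -0.063, -0.001, 0.001]
ft_force: [-13.1, -1.3, 13.3]
grip_width: 0.368
```

```bash
python3 -c "
from h import *
prof(60,260)"
```

```text
side 661 xz:
  x  -15 n 128 ztop 124 zmin 91  v -12.8..17.1 (top face mid 1.8)
  x    0 n 165 ztop 129 zmin 61  v -14.5..17.2 (top face mid 1.2)
  x   15 n 159 ztop 133 zmin 97  v -12.9..17.5 (top face mid 1.5)
  x   30 n 132 ztop 138 zmin 65  v -13.1..17.0 (top face mid 1.2)
  x   45 n  30 ztop 143 zmin 75  v -14.5..2.7 (top face mid -5.7)
  x   90 n  23 ztop 151 zmin 145  v -1.6..12.8 (top face mid 5.6)
  x  105 n  18 ztop 152 zmin 141  v -8.2..11.8 (top face mid 1.1)
```

Going well (v ≈ 1.4, tilt ≈ 17°). Continue down.

Emit:
{"api": "send_rows", "payload": {
  "offset": [
    [0,0,2],
    [0,0,4],
    [0,0,6],
    [0,0,8],
    [0,0,10]
  ],
  "roll": [0,0,0,0,0]
}}

```text
clock: 43.88
position: [0.5667, 0.0158, 0.097]
ee_rot: [0.998, -0.063, -0.0, 0.0]
ft_force: [-9.0, -0.7, 12.5]
grip_width: 0.367
```

Emit:
{"api": "send_rows", "payload": {
  "offset": [
    [0,0,2],
    [0,0,4],
    [0,0,6],
    [0,0,8],
    [0,0,9]
  ],
  "roll": [0,0,0,0,0]
}}

```text
clock: 44.3
position: [0.5683, 0.0157, 0.0886]
ee_rot: [0.998, -0.064, 0.002, 0.0]
ft_force: [-3.2, -1.2, 9.5]
grip_width: 0.365
```

```bash
python3 -c "
from h import *
prof(50,260)"
```

```text
side 628 xz:
  x  -15 n  32 ztop 88 zmin 52  v -12.2..13.9 (top face mid 0.3)
  x    0 n 150 ztop 97 zmin 57  v -14.4..17.4 (top face mid 1.6)
  x   15 n 191 ztop 109 zmin 64  v -13.3..17.7 (top face mid 1.3)
  x   30 n 173 ztop 120 zmin 57  v -13.6..17.7 (top face mid 0.3)
  x   45 n  44 ztop 130 zmin 73  v -14.6..12.8 (top face mid -0.8)
  x   90 n  35 ztop 154 zmin 132  v 0.7..13.0 (top face mid 6.4)
```

Emit:
{"api": "send_rows", "payload": {
  "offset": [
    [0,0.5,1],
    [0,0.5,2],
    [0,0.5,3],
    [0,0.5,4],
    [0,0.5,4]
  ],
  "roll": [0,0,0,0,0]
}}

```text
clock: 44.77
position: [0.5686, 0.0156, 0.0849]
ee_rot: [0.998, -0.063, 0.002, -0.0]
ft_force: [-2.3, 0.0, 10.2]
grip_width: 0.37
```

Emit:
{"api": "send_rows", "payload": {
  "offset": [
    [0,0,0],
    [0,0,0],
    [0,0,0],
    [0,0,0],
    [0,0,0]
  ],
  "roll": [0,0,0,0,0],
  "jaw": 0.7
}}

```text
clock: 45.18
position: [0.5668, 0.0151, 0.0827]
ee_rot: [0.998, -0.064, -0.0, 0.0]
ft_force: [0.1, -0.3, 0.2]
grip_width: 0.7
```

Emit:
{"api": "send_rows", "payload": {
  "offset": [
    [0,0,0],
    [0,0,0],
    [0,0,0],
    [0,0,0],
    [0,0,0]
  ],
  "roll": [0,0,0,0,0]
}}

```text
clock: 45.6
position: [0.5669, 0.0152, 0.0829]
ee_rot: [0.998, -0.064, 0.0, 0.0]
ft_force: [0.2, 0.8, 0.5]
grip_width: 0.699
```

```bash
python3 -c "
from h import *
prof(50,260)
s=84;x=s*.7071-11.3;z=46.3+s*.7071-20;calls([(525+x*.992,20.6-x*.127,z,-.1275)])"
```

```text
side 807 xz:
  x  -15 n 129 ztop 70 zmin 50  v -13.1..17.1 (top face mid 1.5)
  x    0 n 177 ztop 86 zmin 51  v -13.9..17.7 (top face mid 2.3)
  x   15 n 199 ztop 101 zmin 54  v -13.4..17.7 (top face mid 1.1)
  x   30 n 214 ztop 115 zmin 56  v -13.2..17.6 (top face mid 1.1)
  x   45 n  70 ztop 126 zmin 61  v -12.8..17.3 (top face mid -0.4)
  x   60 n  18 ztop 131 zmin 111  v -1.2..17.7 (top face mid 3.2)
at [566.9  15.2  82.9] yaw -0.127 clock 45.65
 offset [5.8, 0.0, -2.8] roll 0.0
   -> [572.7  14.5  85.7] yaw -0.128
```

Emit:
{"api": "send_rows", "payload": {
  "offset": [
    [2,0,-1],
    [4,0,-2],
    [5.8,0,-2.8],
    [5.8,0,-2.8],
    [5.8,0,-2.8]
  ],
  "roll": [0,0,0,0,0]
}}

```text
clock: 46.07
position: [0.5729, 0.0145, 0.0858]
ee_rot: [0.998, -0.064, 0.0, -0.0]
ft_force: [0.4, -0.4, 0.8]
grip_width: 0.702
```

Emit:
{"api": "send_rows", "payload": {
  "offset": [
    [0,0,0],
    [0,0,0],
    [0,0,0],
    [0,0,0],
    [0,0,0]
  ],
  "roll": [0,0,0,0,0],
  "jaw": 0
}}

```text
clock: 46.48
position: [0.5726, 0.0146, 0.0858]
ee_rot: [0.998, -0.063, 0.0, 0.0]
ft_force: [-1.6, 0.9, 1.5]
grip_width: 0.373
```

Emit:
{"api": "send_rows", "payload": {
  "offset": [
    [0,0,0],
    [0,0,0],
    [0,0,0],
    [0,0,0],
    [0,0,0]
  ],
  "roll": [0,0,0,0,0]
}}

```text
clock: 46.9
position: [0.5726, 0.0146, 0.0857]
ee_rot: [0.998, -0.064, -0.0, 0.0]
ft_force: [-1.1, 0.2, 2.6]
grip_width: 0.371
```

Emit:
{"api": "send_rows", "payload": {
  "offset": [
    [-3.5,0,-0.5],
    [-7,0,-3.5],
    [-10.5,0,-6.5],
    [-14,0,-9.3],
    [-18,0,-11.9]
  ],
  "roll": [0,0,0,0,0]
}}

```text
clock: 47.32
position: [0.5564, 0.0163, 0.0986]
ee_rot: [0.998, -0.064, 0.002, -0.0]
ft_force: [5.1, 0.3, 0.7]
grip_width: 0.366
```

Emit:
{"api": "send_rows", "payload": {
  "offset": [
    [-4,0,-2.3],
    [-8,0,-4.4],
    [-11.5,0,-6.3],
    [-15,0,-8],
    [-19,0,-9.6]
  ],
  "roll": [0,0,0,0,0]
}}

```text
clock: 47.73
position: [0.5364, 0.019, 0.1077]
ee_rot: [0.998, -0.064, 0.001, 0.0]
ft_force: [4.9, -0.8, 1.5]
grip_width: 0.376
```

Emit:
{"api": "send_rows", "payload": {
  "offset": [
    [-4.5,0,-1.4],
    [-9,0,-2.5],
    [-13,0,-3.4],
    [-17,0,-4],
    [-21,0,-4.3]
  ],
  "roll": [0,0,0,0,0]
}}

```text
clock: 48.15
position: [0.5147, 0.0219, 0.1116]
ee_rot: [0.998, -0.064, 0.0, 0.0]
ft_force: [3.9, -0.2, 2.1]
grip_width: 0.372
```

```bash
python3 -c "
from h import *
axisfit(SEAT[:2],52,220)
o=monitor.get_obs(); t=np.array(o['position']); print(np.round(cf(t),1),o['ft_force'])"
```

```text
z 52 n 18 u [-37.8  20. ] v [-6.  18.8]
  z 64 n 84 u [-40.   20.2] v [-13.5  25.3]
  z 76 n 93 u [-38.1  -6.1] v [-12.9  16.7]
  z 88 n 92 u [-35.   -3.8] v [-12.8  16.7]
  z 100 n 92 u [-32.4  -3. ] v [-12.4  16.8]
  z 112 n 71 u [-29.5 -20.9] v [-13.3  16. ]
  z 124 n 57 u [-26.9 -21.7] v [-12.9  15.5]
  z 136 n 49 u [-23.5 -18.6] v [-14.6  13.7]
  z 148 n 40 u [-21.3  -0.1] v [-13.   13.6]
  z 160 n 18 u [-20.7  -6.3] v [-13.9  16.1]
[-10.9   0.  111.6] [ 2.30611099 -0.77433657  3.44691407]
```

```bash
python3 -c "
from h import *
calls([(514.8,22,170,-.1275),(487.8,320.5,170,-.1275)])"
```

```text
at [514.2  22.  111.6] yaw -0.127 clock 48.20
 offset [0.6, -0.1, -58.4] roll 0.001
   -> [514.8  22.  170. ] yaw -0.127
 offset [-32.4, -146.3, -0.0] roll -0.0
 offset [-32.4, -146.3, -0.0] roll -0.0
   -> [487.8 320.5 170. ] yaw -0.127
```

Emit:
{"api": "send_rows", "payload": {
  "offset": [
    [0,0,-6],
    [0,0,-18],
    [0,0,-32],
    [0,0,-46],
    [0,0,-58.4]
  ],
  "roll": [0,0,0,0,0]
}}

```text
clock: 48.62
position: [0.5146, 0.0221, 0.1711]
ee_rot: [0.998, -0.063, -0.001, -0.0]
ft_force: [0.6, 0.8, -1.4]
grip_width: 0.374
```

Emit:
{"api": "send_rows", "payload": {
  "offset": [
    [-5,-20,0],
    [-11,-48,0],
    [-18,-80,0],
    [-25,-113,0],
    [-32.4,-146.3,0]
  ],
  "roll": [0,0,0,0,0]
}}

```text
clock: 49.03
position: [0.501, 0.1721, 0.1705]
ee_rot: [0.998, -0.064, -0.0, 0.0]
ft_force: [1.7, 0.4, -1.3]
grip_width: 0.371
```

Emit:
{"api": "send_rows", "payload": {
  "offset": [
    [-7.5,-33,0],
    [-15,-66,0],
    [-22,-99,0],
    [-28,-126,0],
    [-32.4,-146.3,0]
  ],
  "roll": [0,0,0,0,0]
}}

```text
clock: 49.45
position: [0.4865, 0.3229, 0.1701]
ee_rot: [0.998, -0.063, -0.001, -0.0]
ft_force: [1.0, 0.0, -1.7]
grip_width: 0.37
```

Emit:
{"api": "send_rows", "payload": {
  "offset": [
    [0,0,5],
    [0,0,10],
    [0,0,15],
    [0,0,20],
    [0,0,20]
  ],
  "roll": [0,0,0,0,0]
}}

```text
clock: 49.87
position: [0.4881, 0.3184, 0.1486]
ee_rot: [0.998, -0.065, -0.001, 0.001]
ft_force: [-0.0, 0.1, -2.1]
grip_width: 0.375
```

```bash
python3 -c "
from h import *
axisfit(pk(-1),62,240); tuv(-1)"
```

```text
z 62 n 46 u [42.1 59.3] v [-3.4 15. ]
  z 74 n 32 u [46.8 59.1] v [ 2.3 14.5]
  z 86 n 24 u [15.4 58.7] v [-0.2 14.3]
  z 98 n 90 u [-14.1  50.8] v [-14.8  14.8]
  z 110 n 117 u [-13.1  17. ] v [-14.9  14.6]
  z 122 n 116 u [-9.4 17.9] v [-14.8  14.8]
  z 134 n 109 u [-7.2 11.8] v [-15.1  15. ]
  z 146 n 116 u [-4.4 58. ] v [-15.7  15.2]
  z 158 n 116 u [-1.5 46.2] v [-15.5  28.4]
  z 170 n 101 u [0.9 5.7] v [-16.3  13.2]
  z 182 n 68 u [4.2 9. ] v [-16.4  12.3]
  z 194 n 108 u [ 7.2 20.8] v [-16.6  11.3]
tcp u 14.7 v -0.8 z 149.2 [ 0.1  0.9 -1.1]
```

Emit:
{"api": "send_rows", "payload": {
  "offset": [
    [0,0,9],
    [0,0,18],
    [0,0,27],
    [0,0,36],
    [0,0,44]
  ],
  "roll": [0,0,0,0,0]
}}

```text
clock: 50.33
position: [0.4877, 0.32, 0.1045]
ee_rot: [0.998, -0.064, -0.0, 0.0]
ft_force: [-0.6, -0.1, 0.2]
grip_width: 0.373
```

Emit:
{"api": "send_rows", "payload": {
  "offset": [
    [0,0,3],
    [-1,0,6],
    [-2,0,9],
    [-3,0,12],
    [-4,0,14]
  ],
  "roll": [0,0,0,0,0]
}}

```text
clock: 50.75
position: [0.4843, 0.3209, 0.0919]
ee_rot: [0.998, -0.064, 0.0, -0.0]
ft_force: [2.5, -0.7, 0.8]
grip_width: 0.369
```

Emit:
{"api": "send_rows", "payload": {
  "offset": [
    [-2.5,0,1],
    [-5,0,2],
    [-7.5,0,3],
    [-10,0,4],
    [-12,0,5]
  ],
  "roll": [0,0,0,0,0]
}}

```text
clock: 51.17
position: [0.4728, 0.3225, 0.0875]
ee_rot: [0.998, -0.064, 0.001, -0.0]
ft_force: [3.9, -0.1, 2.5]
grip_width: 0.372
```

```bash
python3 -c "
from h import *
axisfit(pk(-1),62,180); tuv(-1)"
```

```text
z 62 n 88 u [-16.5  49. ] v [-13.6  16.6]
  z 74 n 85 u [-15.3  48.6] v [-14.2  16.5]
  z 86 n 76 u [-14.4 -10.7] v [-14.3  15.5]
  z 98 n 67 u [-12.9  59.1] v [-13.1  14.8]
  z 110 n 57 u [-12.2  58.6] v [-13.4  14.7]
  z 122 n 67 u [-11.2  58.5] v [-15.6  15.3]
  z 134 n 99 u [-10.1  58.3] v [-14.1  14.7]
tcp u -1.8 v 0.8 z 87.1 [ 3.7 -0.7  1.7]
```

Emit:
{"api": "send_rows", "payload": {
  "offset": [
    [-1.5,0.3,3],
    [-3,0.3,6],
    [-5,0.3,9],
    [-5,0.3,12],
    [-5,0.3,15]
  ],
  "roll": [0,0,0,0,0]
}}

```text
clock: 51.63
position: [0.4666, 0.3226, 0.0713]
ee_rot: [0.998, -0.063, -0.0, 0.0]
ft_force: [3.0, -1.8, 0.5]
grip_width: 0.376
```

Emit:
{"api": "send_rows", "payload": {
  "offset": [
    [1,0,1],
    [1,0,2],
    [1,0,3],
    [1,0,4],
    [1,0,4.5]
  ],
  "roll": [0,0,0,0,0]
}}

```text
clock: 52.05
position: [0.4676, 0.3225, 0.067]
ee_rot: [0.998, -0.063, -0.0, 0.0]
ft_force: [-0.4, 0.5, -1.7]
grip_width: 0.374
```

```bash
python3 -c "
from h import *
axisfit(pk(-1),62,180); tuv(-1)"
```

```text
z 62 n 57 u [-16.8  57.8] v [-13.8  15.7]
  z 74 n 60 u [-16.4  58.7] v [-13.1  13.9]
  z 86 n 66 u [-16.1  58.9] v [-14.9  13.9]
  z 98 n 57 u [-16.   58.5] v [-14.7  14.7]
  z 110 n 115 u [-15.5  58.3] v [-15.7  14.9]
  z 122 n 17 u [48.7 59.1] v [13.1 15. ]
  z 134 n 26 u [49.1 59.6] v [ 9.2 14.9]
tcp u -6.1 v 0.2 z 67.0 [ 1.5 -0.4 -1.8]
```

Nearly upright (~0.02 rad). Lower the last 3 mm, release, withdraw.

Emit:
{"api": "send_rows", "payload": {
  "offset": [
    [0,0,1],
    [0,0,2],
    [0,0,2.5],
    [0,0,2.5],
    [0,0,2.5]
  ],
  "roll": [0,0,0,0,0]
}}

```text
clock: 52.52
position: [0.4681, 0.3227, 0.0659]
ee_rot: [0.998, -0.064, 0.0, 0.0]
ft_force: [-5.0, -2.3, 9.7]
grip_width: 0.37
```

Emit:
{"api": "send_rows", "payload": {
  "offset": [
    [0,0,0],
    [0,0,0],
    [0,0,0],
    [0,0,0],
    [0,0,0]
  ],
  "roll": [0,0,0,0,0],
  "jaw": 0.7
}}

```text
clock: 52.93
position: [0.4681, 0.3225, 0.0648]
ee_rot: [0.998, -0.064, -0.0, 0.0]
ft_force: [0.5, -0.3, 0.4]
grip_width: 0.702
```

Emit:
{"api": "send_rows", "payload": {
  "offset": [
    [0,0,0],
    [0,0,0],
    [0,0,0],
    [0,0,0],
    [0,0,0]
  ],
  "roll": [0,0,0,0,0]
}}

```text
clock: 53.35
position: [0.4681, 0.3225, 0.0649]
ee_rot: [0.998, -0.064, 0.0, 0.0]
ft_force: [0.3, 0.1, -0.4]
grip_width: 0.701
```

Emit:
{"api": "send_rows", "payload": {
  "offset": [
    [0,0,-25],
    [0,0,-60],
    [0,0,-100],
    [0,0,-140],
    [0,0,-180]
  ],
  "roll": [0,0,0,0,0]
}}

```text
clock: 53.77
position: [0.4677, 0.3224, 0.2469]
ee_rot: [0.998, -0.063, -0.0, 0.0]
ft_force: [1.3, 0.3, -0.3]
grip_width: 0.701
```

Emit:
{"api": "send_rows", "payload": {
  "offset": [
    [-5,15,-5],
    [-10,45,-10],
    [-15,80,-10],
    [-20,110,-10],
    [-25,140,-10]
  ],
  "roll": [0,0,0,0,0]
}}

```text
clock: 54.18
position: [0.425, 0.1855, 0.255]
ee_rot: [0.998, -0.064, 0.0, -0.0]
ft_force: [0.9, -0.9, 0.0]
grip_width: 0.699
```

Emit:
{"api": "send_rows", "payload": {
  "offset": [
    [0,0,0],
    [0,0,0],
    [0,0,0],
    [0,0,0],
    [0,0,0]
  ],
  "roll": [0,0,0,0,0]
}}

```text
clock: 54.6
position: [0.4255, 0.188, 0.2548]
ee_rot: [0.998, -0.063, -0.0, -0.0]
ft_force: [-0.4, -0.2, 0.1]
grip_width: 0.702
```

```bash
python3 -c "
from h import *
tops()
a=eyes.camera('side')[0][270:450,140:300]; b=eyes.camera('top')[0]
cv2.imwrite('pics/end.png',np.hstack([cv2.resize(a,(426,480)),cv2.resize(b[180:360,120:260],(373,480))]))
print(monitor.get_obs()['position'],monitor.get_obs()['clock'])"
```

```text
1 ztop 182.1 [(75, [-17.8, -12.3, 15.8]), (110, [-18.2, -14.1, 16.0])]
0 ztop 157.1 [(75, [-18.0, -14.6, 14.2]), (110, [-18.5, -14.6, 15.1])]
-1 ztop 132.0 [(75, [-17.5, -14.4, 16.4]), (110, [-17.0, -13.3, 16.1])]
[0.42547235 0.18750201 0.25469242] 54.75
```

View pics/end.png

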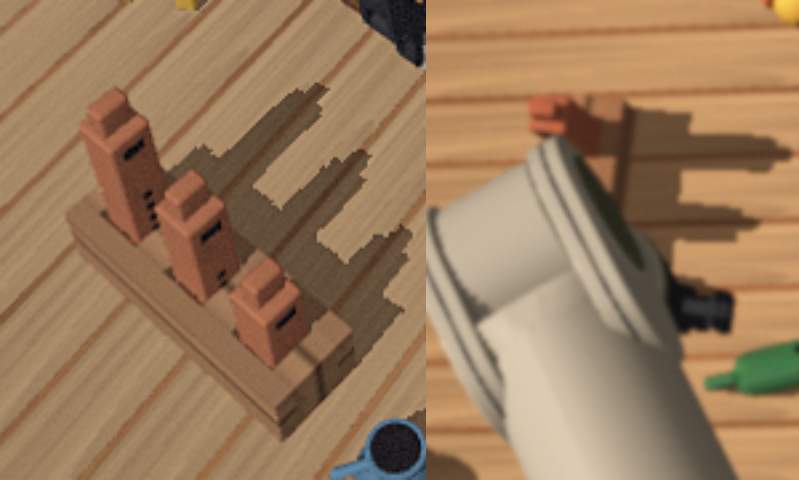

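All three stand seated: the tops read 182, 157 and 132 mm against an expected 181, 156 and 131 mm. The hand is clear, so I'm handing in.

```bash
python3 -c "
from workcell import manip
print(manip.hand_in())"
```

```text
the job is handed in; nothing more can be done
None
```

All three flutes stand beak up and released in the stand, long in the back pocket, medium in the middle, short in the front. I handed the job in at about 55 s of the 210 s allowed; no verdict was reported.

**How each was done (longest first):**
- I carried each flute level and pressed it onto the cradle's upper edge so it swung in the grip. I let it go on the 45° slope and checked it was seated on its own.
- I then took it again near the beak, swung it up about the stop, and finished straightening it inside its pocket.
- The interface only allows shifts and a turn about the tool's own axis, so the hand stayed vertical. The "steeper angle" came from the flute pivoting between the pads, not from a leaning hand.

**Last checks (side camera):**

| Check | Long | Medium | Short |
|---|---|---|---|
| Top height, measured (mm) | 182 | 157 | 132 |
| Top height, expected when seated (mm) | 181 | 156 | 131 |

- **Upright and centred:** each leaned less than about 0.02 rad. By the side camera, each sat roughly 1–2 mm from its pocket centre, against the 8 mm limit.
- **Disagreement between cameras:** the side and top cameras differed by about 2 mm throughout, so I used their average. The arm blocked part of the top view at the end, so the final check rests mainly on the side camera.
- **Other toys:** I never touched them and saw none moved in the pictures, but I did not measure their positions again at the end.
- **Disturbances:** I saw no knocked flute and no grip slackening.

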